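# Change the cells in the spring-clamped cell holder

### The arm

A 6-joint arm with a two-finger parallel gripper is mounted at the origin on the work surface. World frame = base frame: x ahead of the robot, y to its left, z up, the work surface at z = 0. Lengths are in mm, angles in rad, forces in N, time in s.
With the tool pointing down it reaches from about 275 to 1000 mm from the base axis. Payload 8.4 kg.
Tool frame: the origin (TCP) lies on the centre line of the jaws, within the pads' length; the fingertips stand 25 mm ahead of it and the grasp point (between the pads) lies 6 mm ahead of it; z points along the fingers, x is the direction in which the jaws open and shut, and the axes are right-handed (so a half turn about z gives the same grasp; the last joint's range is limited). The gripper opens to 85 mm and grips with 20 to 120 N. Pads are 22 mm wide; open, the fingers measure 114 mm over their backs; the gripper's body (76 mm by 85 mm) begins 54 mm behind the grasp point. The pads swing forward as they close: fully open they stand 13 mm farther back than shut.
Start: joints at [-1.132, 0.353, 1.633, -0, 1.155, -0.002], TCP at [266.663, -565.26, 256.281] pointing down, gripper open.
Joint ranges: [-2.63, 2.63], [-0.92, 2.1], [0.06, 2.66], [-1.3, 4.44], [0, 2.69], [-3.02, 3.02]. Speed limits (rad/s): [2.22, 2.22, 2.79, 3.14, 3.14, 3.14].

### API

Orientations are given as [roll, pitch, yaw] about the fixed x, y, z axes, in that order (R = Rz(yaw) Ry(pitch) Rx(roll)).
In Python, from rig import r gives the robot as it stands. The module is installed in compiled form; this text tells all that it offers.
- The arm moves only by the tool jog_arm, never from a script. Its argument "deltas" is a list of rows, each an object with "gripper": the gripper command: -1 is fully open, 1 is shut, values between are in proportion; "translation": the shift along the world's x, y, z in units of 10 cm (1.0 is 10 cm), a list of three; "dr": the turn, a rotation vector about the world's x, y, z in units of pi/2 rad (1.0 is pi/2 rad), a list of three. In form: [{"gripper": gripper, "translation": [x, y, z], "dr": [wx, wy, wz]}, ...]. A call has 1 to 12 rows; each row shifts and turns the commanded pose from where the row before left it; what a row does not reach is not made up. A row lasts 1/12 s, in which the tool goes at most 41.7 mm and 7.16 degrees, less where a joint would pass 70% of its speed; a pose out of reach is approached as far as the arm can. A call with a number of a shift or a turn outside -1 to 1 is refused whole. A call with a gripper value outside its range is refused whole. The fingers move at their own pace and stop on an object; "squeeze" is the grip in N (left out, the last holds). Time passes only in rows, so rows that do not move let the fingers close. It gives the time, the measured TCP pose, the force and the opening at its end, in the units of the state.
- r.sense(): the state, without advancing time (a new reading comes with each control period).
- r.grab_frame(name): name is "side" or "top" or "wrist"; returns the picture (400x640x3 uint8, blue, green, red); there is no depth.
- r.calibration(name): a dict with "mtx" (3x3 intrinsics, pixels), "world_from_camera" (4x4, takes a point from camera to world coordinates). Camera axes: x right, y down, z forward; pixel columns grow to the right and rows downward; lengths in mm; the calibration is good to about 2 mm. A picture is of the moment at which its call begins: read the wrist's pose just before it. calibration takes no time and is no camera call; for the wrist camera it gives the pose at the moment of the call.
- r.sign_off(): hands the job in, once; it reports no verdict.
The state is a dict: "clock": time; "qpos": joint angles; "qvel": joint speeds; "joint_efforts": joint torques, N m; "eef_pos": TCP position; "tcp_rot": TCP orientation; "contact_force": force on the tool from outside, world axes, zero at the start; "wrist_torque": the same for the moment, N m; "opening": opening from 0.0 (shut) to 1.0 (fully open).
Only numpy, scipy, OpenCV 4.12 (cv2) and the standard library are available. Lean on these libraries where they do the work, as an engineer would, in place of code of your own. Each camera call takes 0.05 s, during which the arm holds its last target. There are 200 camera calls.

### The job

Put fresh cells in the bench's cell holder: slide its sprung follower back until it stays back by itself, put the two spent cells that lie in the groove into the small grey tub, then lay every fresh cell of the same size (26 mm thick, 50 mm long) from the cluttered yellow tray end to end in the groove, all button ends towards the fixed stop. Then nudge the follower off its catch so that it closes by its spring and clamps the row tight against the stop, and last of all throw the toggle switch over. Leave the thin and fat cells, the brass weight and the nuts in the tray, and do not disturb the tape or the screwdriver.

Things in the scene. Friction and masses are not known exactly. Their poses are not given: they have to be found in the camera images.
- holder: cell holder fixed to the bench, black base 375 x 70 x 12 mm. Origin on the bench, 100 mm along +x from the stop face; x runs from the stop towards the follower, z up. Groove: two white rails (24 mm wide over both, 17 mm apart inside, tops 42 mm above the bench, so fingers holding a cell may straddle them), 268 mm long from the stop. A cell lies on the rails with its axis 52 mm above the bench
- stop (a point): middle of the fixed stop's inner face, on the groove's axis, 52 mm above the bench; the stop is a white plate 36 mm wide, 12 mm thick, top 74 mm above the bench. x along the groove from the stop to the follower, y across, z up. Clamped cells have their centres at x = 25, 75, 125, 175 mm
- follower (a joint): slide of the sprung follower, m: 0 = closed (face 90 mm from the stop face), 0.160 = fully back (250 mm). The spring pushes it to the stop with about 8 N at 0, 7 N at 0.11, zero at 0.145; drawn back beyond 0.145 it goes over centre and is held fully back with 4 N; pushed forward past 0.145 it closes by itself, slowed by a damper to 0.2 m/s (40 N per m/s: move it slowly)
- handle (a point): grip of the follower: black upright block 14 mm along the groove, 26 mm across, from 65 to 117 mm above the bench; this point is on its middle at 95 mm height, 7 mm behind the follower's face. It moves with the follower; axes as stop. It can be pushed either way from the front or the back, or pinched across
- switch (a joint): toggle lever, rad: 0 = off, leaning away from the stop; 1.0 = on, leaning towards the stop and groove. Stays where it is left (about 1 N at the tip)
- switch_tip (a point): centre of the 26 mm black ball on the end of the toggle lever. The lever is 55 mm long and turns about a pivot 34 mm above the bench, 50 mm behind the stop face (x = -50 mm in the frame of stop); it swings along the holder's x
- tray: yellow tray fixed to the bench, 260 x 360 x 36 mm outside, walls and floor 4 mm; origin at the centre of its underside, x along the 260 mm side, y along the 360 mm side
- cell1_mid (a point): medium dry cell, 26 mm in diameter, 50 mm long overall, 70 g, black sleeve, copper-coloured band at the button end; on its side in the tray at the start. Point at its centre (13 mm above what it lies on); x runs along the cell to the button end (x = +25 mm; flat end x = -25 mm). Two to four are present, the rest are absent (None)
- cell2_mid (a point): medium dry cell, 26 mm in diameter, 50 mm long overall, 70 g, black sleeve, copper-coloured band at the button end; on its side in the tray at the start. Point at its centre (13 mm above what it lies on); x runs along the cell to the button end (x = +25 mm; flat end x = -25 mm). Two to four are present, the rest are absent (None)
- cell3_mid (a point): medium dry cell, 26 mm in diameter, 50 mm long overall, 70 g, black sleeve, copper-coloured band at the button end; on its side in the tray at the start. Point at its centre (13 mm above what it lies on); x runs along the cell to the button end (x = +25 mm; flat end x = -25 mm). Two to four are present, the rest are absent (None)
- cell4_mid (a point): medium dry cell, 26 mm in diameter, 50 mm long overall, 70 g, black sleeve, copper-coloured band at the button end; on its side in the tray at the start. Point at its centre (13 mm above what it lies on); x runs along the cell to the button end (x = +25 mm; flat end x = -25 mm). Two to four are present, the rest are absent (None)
- spent1_mid (a point): spent medium cell, looks just as the fresh ones (26 mm in diameter, 50 mm long, 70 g), clamped in the groove between stop and follower at the start, button end away from the stop. Point at its centre, x to its button end. Goes into the tub
- spent2_mid (a point): spent medium cell, looks just as the fresh ones (26 mm in diameter, 50 mm long, 70 g), clamped in the groove between stop and follower at the start, button end away from the stop. Point at its centre, x to its button end. Goes into the tub
- tub: small open grey tub fixed to the bench, 90 x 150 x 45 mm outside, walls and floor 4 mm; origin at the centre of its underside, x along the 90 mm side, y along the 150 mm side
- thin1_mid (a point): thin cell, 14 mm in diameter and 50 mm long, 24 g, lying in the tray; point at its centre, x towards its button end. Stays in the tray
- thin2_mid (a point): thin cell, 14 mm in diameter and 50 mm long, 24 g, lying in the tray; point at its centre, x towards its button end. Stays in the tray
- fat_mid (a point): fat cell, 34 mm in diameter and 61 mm long, 140 g, lying in the tray; point at its centre, x towards its button end. Stays in the tray
- weight_mid (a point): turned brass weight, 34 mm in diameter and 41 mm tall, 100 g, standing in the tray; point 20 mm above its underside. Stays in the tray
- nut1: steel nut 19 mm across and 10 mm tall, lying flat in the tray; origin under its centre. Stays in the tray
- nut2: steel nut 19 mm across and 10 mm tall, lying flat in the tray; origin under its centre. Stays in the tray
- tape: roll of blue tape, 80 mm across, 19 mm tall, lying flat; origin under its centre. Bystander
- driver: screwdriver 170 mm long lying on the bench; origin under its middle. Bystander
Things that resemble listed ones, but are neither listed nor needed, are in the scene too. Leave any turquoise or white look-alike of the part that bears spent2_mid alone.

How it is judged (in metres and radians):
On the way, in this order (a step that is already met when the one before it is completed fails the run):
1. the follower has been drawn back until it stays back, over its catch (value of joint follower above 0.152 m), for 0.2 s.
2. both spent cells lie in the tub (x of spent1_mid in the frame of tub between -0.041 and 0.041 m and y of spent1_mid in the frame of tub between -0.071 and 0.071 m and z of each of spent1_mid, spent2_mid in the frame of tub below 0.045 m and x of spent2_mid in the frame of tub between -0.041 and 0.041 m and y of spent2_mid in the frame of tub between -0.071 and 0.071 m), for 0.2 s.
3. every fresh medium cell lies in the groove, button end towards the stop, with the follower still back (x of stop in the frame of cell1_mid between 0.018 and 0.235 m and angle between the x axis of each of cell1_mid, cell2_mid, cell3_mid, cell4_mid and the x axis of stop, either way round below 0.1 rad and y of cell1_mid in the frame of stop between -0.005 and 0.005 m and z of cell1_mid in the frame of stop between -0.005 and 0.005 m and x of stop in the frame of cell2_mid between 0.018 and 0.235 m and y of cell2_mid in the frame of stop between -0.005 and 0.005 m and z of cell2_mid in the frame of stop between -0.005 and 0.005 m and x of stop in the frame of cell3_mid between 0.018 and 0.235 m and y of cell3_mid in the frame of stop between -0.005 and 0.005 m and z of cell3_mid in the frame of stop between -0.005 and 0.005 m and x of stop in the frame of cell4_mid between 0.018 and 0.235 m and y of cell4_mid in the frame of stop between -0.005 and 0.005 m and z of cell4_mid in the frame of stop between -0.005 and 0.005 m and value of joint follower above 0.14 m), for 0.2 s.
4. the follower has closed and clamps the row of cells tight against the stop (x of stop in the frame of cell1_mid between 0.018 and 0.235 m and angle between the x axis of each of cell1_mid, cell2_mid, cell3_mid, cell4_mid and the x axis of stop, either way round below 0.1 rad and y of cell1_mid in the frame of stop between -0.005 and 0.005 m and z of cell1_mid in the frame of stop between -0.005 and 0.005 m and x of stop in the frame of cell2_mid between 0.018 and 0.235 m and y of cell2_mid in the frame of stop between -0.005 and 0.005 m and z of cell2_mid in the frame of stop between -0.005 and 0.005 m and x of stop in the frame of cell3_mid between 0.018 and 0.235 m and y of cell3_mid in the frame of stop between -0.005 and 0.005 m and z of cell3_mid in the frame of stop between -0.005 and 0.005 m and x of stop in the frame of cell4_mid between 0.018 and 0.235 m and y of cell4_mid in the frame of stop between -0.005 and 0.005 m and z of cell4_mid in the frame of stop between -0.005 and 0.005 m and (x of cell1_mid in the frame of stop between 0.02 and 0.03 m or x of cell1_mid in the frame of stop between 0.07 and 0.08 m or x of cell1_mid in the frame of stop between 0.12 and 0.13 m or x of cell1_mid in the frame of stop between 0.17 and 0.18 m) and (x of cell2_mid in the frame of stop between 0.02 and 0.03 m or x of cell2_mid in the frame of stop between 0.07 and 0.08 m or x of cell2_mid in the frame of stop between 0.12 and 0.13 m or x of cell2_mid in the frame of stop between 0.17 and 0.18 m) and (x of cell3_mid in the frame of stop between 0.02 and 0.03 m or x of cell3_mid in the frame of stop between 0.07 and 0.08 m or x of cell3_mid in the frame of stop between 0.12 and 0.13 m or x of cell3_mid in the frame of stop between 0.17 and 0.18 m) and (x of cell4_mid in the frame of stop between 0.02 and 0.03 m or x of cell4_mid in the frame of stop between 0.07 and 0.08 m or x of cell4_mid in the frame of stop between 0.12 and 0.13 m or x of cell4_mid in the frame of stop between 0.17 and 0.18 m) and value of joint follower below 0.118 m and contact force between follower and anything else above 1 N), for 0.3 s.
5. the switch has been thrown on (value of joint switch above 0.85 rad), for 0.2 s.
At the end, for the whole second after the job is handed in: Spent cells in the tub; fresh medium cells lie end to end from the stop, button ends to it, within 5 mm of their places and 0.1 rad, at rest; follower under 0.118 and pressing on them with over 1 N; switch beyond 0.85 rad; thin and fat cells, weight and nuts in the tray (all of step 2 and all of step 4 and linear speed of each of cell1, cell2, cell3, cell4 below 0.02 m/s and value of joint switch above 0.85 rad and x of thin1_mid in the frame of tray between -0.128 and 0.128 m and y of thin1_mid in the frame of tray between -0.178 and 0.178 m and z of each of thin1_mid, thin2_mid, fat_mid, weight_mid, nut1, nut2 in the frame of tray below 0.05 m and x of thin2_mid in the frame of tray between -0.128 and 0.128 m and y of thin2_mid in the frame of tray between -0.178 and 0.178 m and x of fat_mid in the frame of tray between -0.128 and 0.128 m and y of fat_mid in the frame of tray between -0.178 and 0.178 m and x of weight_mid in the frame of tray between -0.128 and 0.128 m and y of weight_mid in the frame of tray between -0.178 and 0.178 m and x of nut1 in the frame of tray between -0.128 and 0.128 m and y of nut1 in the frame of tray between -0.178 and 0.178 m and x of nut2 in the frame of tray between -0.128 and 0.128 m and y of nut2 in the frame of tray between -0.178 and 0.178 m); the robot touches nothing.
It fails at once if the roll of tape is shifted by more than 30 mm (distance of tape from where it was at the start of the episode above 0.03 m).
It fails at once if the screwdriver is shifted by more than 30 mm (distance of driver from where it was at the start of the episode above 0.03 m).
Of cell1, cell2, cell3, cell4 only 2 to 4 are there at a start; the rules pass over those that are not, and their reading is None.
At some moment in a run one of cell1, cell2, cell3, cell4 may be knocked a few centimetres aside while the robot is not near it.
It also fails if it takes over 210 s, if anything falls off the work surface, if the arm or the gripper's body presses on something with over 40 N, if the wrist force passes 120 N, or if a joint passes its speed limit or range.

## Working session

There is one attempt and no reset: what is moved stays moved. The work goes in short steps, Python scripts to look and compute and a tool call to move; the robot and the scene stay as the last step left them, time stands still between calls to the robot, and variables do not carry over. Pictures are saved under pics/ and viewed, about 12 in all and at most 16, crops included, and the job is handed in when it is done.

Besides the shell and the picture viewer there is one more tool, called as name(argument=value, ...) on one line, values as JSON. jog_arm: Moves the arm, as the interface text tells. Shifts and turns lie within -1 to 1; 1 stands for 10 cm of shift or pi/2 rad of turn. Its arguments: {"type":"object","properties":{"deltas":{"type":"array"},"squeeze":{"type":"number"}},"required":["deltas"]}

```bash
mkdir -p pics; cat > h.py <<'E'
import numpy as np, cv2
from rig import r
def snap(n,f):
    im=r.grab_frame(n); cv2.imwrite('pics/'+f+'.png',im); return im
def ray(n,uv,z,c=None):
    c=c or r.calibration(n); K=np.array(c['mtx']);T=np.array(c['world_from_camera'])
    d=T[:3,:3]@np.linalg.solve(K,[uv[0],uv[1],1.]); o=T[:3,3]
    return o+d*(z-o[2])/d[2]
def proj(n,p,c=None):
    c=c or r.calibration(n); K=np.array(c['mtx']);T=np.array(c['world_from_camera'])
    q=K@(T[:3,:3].T@(np.array(p,float)-T[:3,3])); return q[:2]/q[2]
E
python3 - <<'E'
from h import *
snap('top','t0');snap('side','s0')
for n in('top','side'):
    print(n,np.round(r.calibration(n)['world_from_camera'],2),r.calibration(n)['mtx'])
print(r.sense())
E
```

```text
top [[-2.0000e-02 -9.9000e-01  1.4000e-01  3.9309e+02]
 [-1.0000e+00  1.0000e-02 -0.0000e+00  2.6700e+00]
 [ 0.0000e+00 -1.4000e-01 -9.9000e-01  1.1048e+03]
 [ 0.0000e+00  0.0000e+00  0.0000e+00  1.0000e+00]] [[419.18778024   0.         323.03664086]
 [  0.         419.18778024 196.66314556]
 [  0.           0.           1.        ]]
side [[ 9.90000e-01 -6.00000e-02  8.00000e-02  4.31210e+02]
 [-1.00000e-01 -5.70000e-01  8.10000e-01 -1.09224e+03]
 [-0.00000e+00 -8.20000e-01 -5.80000e-01  8.89410e+02]
 [ 0.00000e+00  0.00000e+00  0.00000e+00  1.00000e+00]] [[472.97278714   0.         325.78384131]
 [  0.         472.97278714 205.16021578]
 [  0.           0.           1.        ]]
{'clock': 0.1, 'qpos': array([-1.13241150e+00,  3.53602848e-01,  1.63411776e+00, -2.07358810e-05,
        1.15521837e+00, -2.41108158e-03]), 'qvel': array([ 0.00156621, -0.0004634 , -0.00129109, -0.00040158,  0.00192596,
       -0.00072862]), 'joint_efforts': array([ 7.81832878e-04, -6.06353974e+01, -3.42818427e+01,  8.40948610e-05,
        3.95220224e-03, -1.05312128e-05]), 'eef_pos': array([ 266.46527201, -564.8683044 ,  255.59696545]), 'tcp_rot': array([ 3.14157694e+00,  1.34635742e-03, -1.12999205e+00]), 'contact_force': array([ 0.1077414 ,  0.37704307, -0.0108689 ]), 'wrist_torque': array([ 0.01418257, -0.03021812, -0.02768772]), 'opening': 1.0005625709438963}
```

View pics/t0.png

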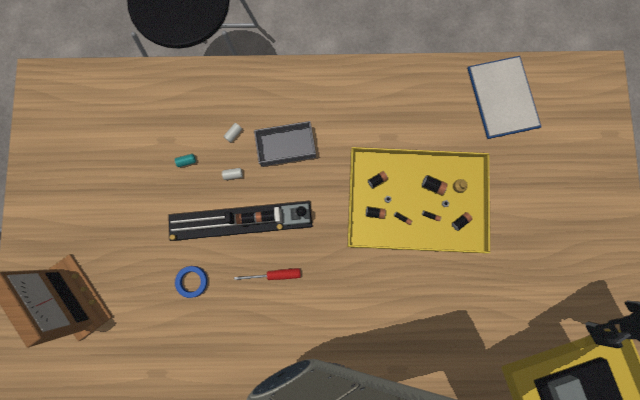

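View pics/s0.png

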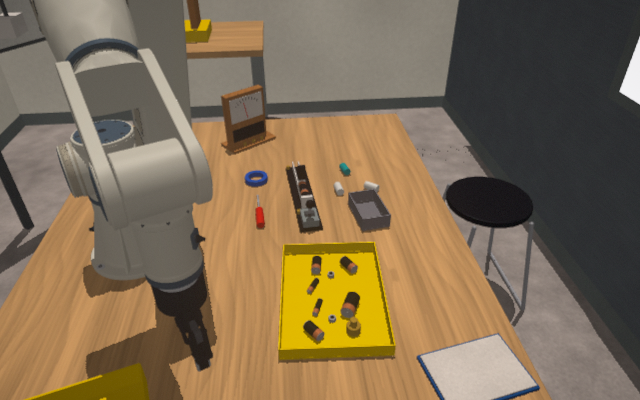

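The top view shows the holder with the stop side near (278,215), follower handle near (230,217), the tub at (286,145), and the tray. Three medium cells lie at (377,180), (375,213) and (462,221). I'll zoom in next.

```bash
python3 - <<'E'
from h import *
im=cv2.imread('pics/t0.png')
a=cv2.resize(im[190:250,160:320],None,fx=5,fy=5,interpolation=cv2.INTER_CUBIC)
b=cv2.resize(im[145:255,345:495],None,fx=5,fy=5,interpolation=cv2.INTER_CUBIC)
cv2.imwrite('pics/c0.png',np.vstack([a[:, :750],b[:,:]])[:850])
c=np.vstack([a,np.zeros((300,800,3),np.uint8)]);cv2.imwrite('pics/ca.png',a);cv2.imwrite('pics/cb.png',b)
# measure: dark masks
hsv=cv2.cvtColor(im,cv2.COLOR_BGR2HSV)
roi=np.zeros(im.shape[:2],np.uint8);roi[152:248,352:487]=255
m=((hsv[...,2]<75)&(roi>0)).astype(np.uint8)
n,l,s,ce=cv2.connectedComponentsWithStats(m)
for i in range(1,n):
    if s[i,4]>25: print(s[i],ce[i],ray('top',ce[i],17).round(0))
red=((hsv[...,0]<17)&(hsv[...,1]>80)&(hsv[...,2]<200)&(roi>0)).astype(np.uint8)
n,l,s,ce=cv2.connectedComponentsWithStats(red)
print('cu')
for i in range(1,n):
    if s[i,4]>10: print(s[i],ce[i])
for name,box in(('holder',(195,245,160,320)),('tub',(118,170,250,325))):
    roi[:]=0;roi[box[0]:box[1],box[2]:box[3]]=1
    mm=((hsv[...,2]<(70 if name=='holder' else 110))&(hsv[...,1]<(256 if name=='holder' else 90))&(roi>0)).astype(np.uint8)
    mm=cv2.morphologyEx(mm,cv2.MORPH_CLOSE,np.ones((7,7)))
    cs=max(cv2.findContours(mm,0,2)[0],key=cv2.contourArea)
    R=cv2.minAreaRect(cs);print(name,R)
    for p in cv2.boxPoints(R): print(p,ray('top',p,12 if name=='holder' else 45).round(0))
E
```

```text
[369 174  15  14 109] [375.90825688 180.44954128] [ 589. -141.   17.]
[422 176  20  17 191] [431.82198953 183.97905759] [ 577. -288.   17.]
[366 207  14  11 115] [372.86086957 212.13913043] [ 505. -130.   17.]
[395 213  12   9  55] [400.61818182 216.92727273] [ 491. -202.   17.]
[423 212  13   8  57] [429.15789474 215.05263158] [ 495. -277.   17.]
[453 215  16  15 116] [460.61206897 222.        ] [ 476. -358.   17.]
cu
[379 172   9   9  49] [383.08163265 175.87755102]
[436 182  11  13  83] [441.75903614 188.20481928]
[379 209   7  10  53] [381.73584906 213.13207547]
[463 213   9  10  49] [467.3877551  216.73469388]
[434 216   7   5  27] [437.18518519 217.92592593]
[405 219   7   6  25] [408.12 221.2 ]
holder ((240.021484375, 220.59542846679688), (26.38691520690918, 143.3923797607422), 84.42780303955078)
[167.38301 214.42601] [507. 407.  12.]
[310.09778 200.50261] [539.  33.  12.]
[312.65997 226.76485] [470.  27.  12.]
[169.94519 240.68825] [439. 398.  12.]
tub ((285.8241882324219, 144.08255004882812), (37.18986892700195, 59.70654296875), 80.78897094726562)
[253.37935 130.50604] [721. 178.  45.]
[312.316   120.94873] [745.  24.  45.]
[318.26904 157.65906] [646.  10.  45.]
[259.33237 167.21637] [623. 162.  45.]
```

View pics/ca.png

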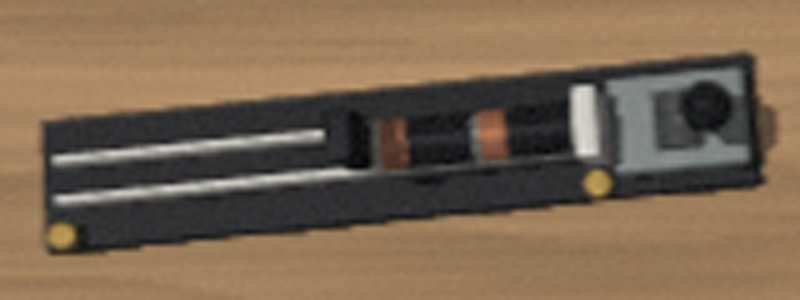

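View pics/cb.png

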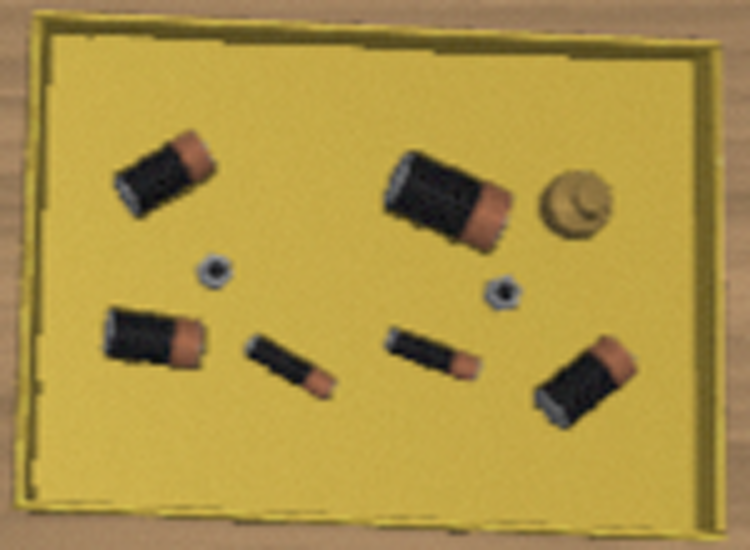

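Crops: three medium cells in the tray, all with copper ends to the right (-y). The spent cells are at crop (405–575,135), with the handle at (350,140) and the stop's inner face near x=573. I'll move above the holder while working out its axis.

```bash
python3 - <<'E'
from h import *
P=lambda x,y,z: ray('top',(160+x/5-.4,190+y/5-.4),z).round(0)
print('stop top in edge',P(573,120,74),P(602,118,74),'handle top',P(350,140,117),'ball',P(707,105,80),'joint cells',P(472,133,60))
print('rails L',P(53,160,42),P(325,133,42),P(53,201,42),P(340,172,42))
c=r.calibration('wrist');T=np.array(c['world_from_camera']);print(T.round(2),c['mtx'])
E
```

```text
stop top in edge [499. 120.  74.] [500. 106.  74.] handle top [487. 221. 117.] ball [505.  54.  80.] joint cells [495. 173.  60.]
rails L [486. 388.  42.] [498. 250.  42.] [465. 387.  42.] [478. 242.  42.]
[[ 4.3000e-01 -8.7000e-01 -2.6000e-01  3.3092e+02]
 [-9.0000e-01 -4.1000e-01 -1.2000e-01 -5.3447e+02]
 [-0.0000e+00  2.8000e-01 -9.6000e-01  3.7258e+02]
 [ 0.0000e+00  0.0000e+00  0.0000e+00  1.0000e+00]] [[321.35404099   0.         319.72518481]
 [  0.         321.35404099 199.80196319]
 [  0.           0.           1.        ]]
```

jog_arm(deltas=[{"gripper":-1,"translation":[0.12,0.37,0.05],"dr":[0,0,0.064]},{"gripper":-1,"translation":[0.12,0.37,0.05],"dr":[0,0,0.064]},{"gripper":-1,"translation":[0.12,0.37,0.05],"dr":[0,0,0.064]},{"gripper":-1,"translation":[0.12,0.37,0.05],"dr":[0,0,0.064]},{"gripper":-1,"translation":[0.12,0.37,0.05],"dr":[0,0,0.064]},{"gripper":-1,"translation":[0.12,0.37,0.05],"dr":[0,0,0.064]},{"gripper":-1,"translation":[0.12,0.37,0.05],"dr":[0,0,0.064]},{"gripper":-1,"translation":[0.12,0.37,0.05],"dr":[0,0,0.064]},{"gripper":-1,"translation":[0.12,0.37,0.05],"dr":[0,0,0.064]},{"gripper":-1,"translation":[0.12,0.37,0.05],"dr":[0,0,0.064]},{"gripper":-1,"translation":[0.12,0.37,0.05],"dr":[0,0,0.064]},{"gripper":-1,"translation":[0.12,0.37,0.05],"dr":[0,0,0.066]}])

```text
clock: 1.1
eef_pos: [410.6, -119.4, 316.5]
tcp_rot: [3.142, -0.0, 0.084]
contact_force: [0.3, -0.7, 0.1]
opening: 1.002
```

jog_arm(deltas=[{"gripper":-1,"translation":[0.12,0.37,0],"dr":[0,0,0]},{"gripper":-1,"translation":[0.12,0.37,0],"dr":[0,0,0]},{"gripper":-1,"translation":[0.12,0.37,0],"dr":[0,0,0]},{"gripper":-1,"translation":[0.12,0.37,0],"dr":[0,0,0]},{"gripper":-1,"translation":[0.12,0.37,0],"dr":[0,0,0]},{"gripper":-1,"translation":[0.12,0.37,0],"dr":[0,0,0]},{"gripper":-1,"translation":[0.12,0.37,0],"dr":[0,0,0]},{"gripper":-1,"translation":[0,0,0],"dr":[0,0,0]},{"gripper":-1,"translation":[0,0,0],"dr":[0,0,0]}])

```text
clock: 1.85
eef_pos: [494.6, 139.4, 315.7]
tcp_rot: [3.141, 0.001, 0.083]
contact_force: [0.4, -0.4, -1.0]
opening: 1.003
```

```bash
python3 - <<'E'
from h import *
print(r.sense()['eef_pos'])
snap('wrist','w1')
S=np.array([499,120,0]);u=np.array([-.0875,.9962,0])
for nm,x,y,z in(('stopTopIn',0,0,74),('handletop',107,0,117),('ball',-76,0,82),('railend',268,0,42),('c1',25,0,65)):
    print(nm,proj('wrist',S+u*x+[0,0,z]).round(0))
E
```

```text
[494.64172036 139.40582966 315.67262331]
stopTopIn [324. 187.]
handletop [324.  86.]
ball [324. 250.]
railend [323. -79.]
c1 [324. 164.]
```

View pics/w1.png

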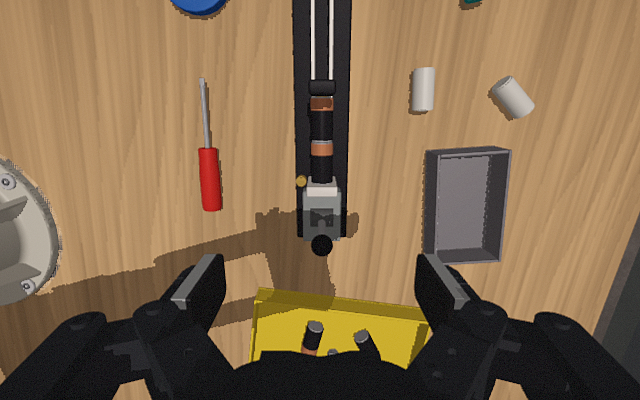

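The wrist view has the groove axis at u≈322, the stop near row 180, the handle at rows 80–94, the tub on the right, and the white and turquoise look-alikes outside the holder. I'll read the edges along the groove numerically.

```bash
python3 - <<'E'
from h import *
im=cv2.imread('pics/w1.png'); 
print('T',np.array(r.calibration('wrist')['world_from_camera']).round(2))
for v in range(74,200,2): print(v,im[v,318:327].mean(0).astype(int),end=' ')
print()
for nm,uv,z in(('stop?',(322,178),74),('stop2',(322,190),74),('hback',(322,80),117),('hfront',(322,95),117)): print(nm,ray('wrist',uv,z).round(1))
E
```

```text
T [[ 1.0000e+00  8.0000e-02  2.0000e-02  4.8792e+02]
 [ 8.0000e-02 -9.6000e-01 -2.8000e-01  2.0973e+02]
 [-0.0000e+00  2.8000e-01 -9.6000e-01  4.3259e+02]
 [ 0.0000e+00  0.0000e+00  0.0000e+00  1.0000e+00]]
74 [43 41 45] 76 [42 41 45] 78 [46 44 47] 80 [32 29 31] 82 [56 55 58] 84 [52 50 54] 86 [47 44 48] 88 [42 40 44] 90 [38 36 39] 92 [27 25 29] 94 [16 17 16] 96 [44 76 93] 98 [ 60  70 100] 100 [ 41  62 105] 102 [ 41  62 103] 104 [ 43  62 104] 106 [39 58 98] 108 [ 55  83 133] 110 [ 62  86 138] 112 [34 30 29] 114 [38 34 37] 116 [36 33 37] 118 [36 33 36] 120 [36 32 35] 122 [34 33 36] 124 [34 33 36] 126 [33 30 35] 128 [34 31 35] 130 [33 31 34] 132 [33 30 33] 134 [33 30 33] 136 [33 31 34] 138 [32 28 32] 140 [66 67 69] 142 [109 109 112] 144 [110 128 176] 146 [ 77 113 178] 148 [ 77 113 177] 150 [ 76 113 177] 152 [ 76 112 177] 154 [ 80 119 186] 156 [36 42 63] 158 [33 29 32] 160 [32 28 31] 162 [32 30 33] 164 [32 28 31] 166 [31 29 32] 168 [32 29 32] 170 [28 27 28] 172 [31 30 32] 174 [30 28 31] 176 [30 28 31] 178 [32 28 31] 180 [29 28 29] 182 [22 20 22] 184 [136 137 143] 186 [110 118 125] 188 [194 202 211] 190 [191 199 208] 192 [187 195 205] 194 [186 193 203] 196 [154 161 169] 198 [133 135 134] 
stop? [496.2 130.3  74. ]
stop2 [497.4 116.2  74. ]
hback [487.5 231.9 117. ]
hfront [488.6 218.8 117. ]
```

The axis agrees with the top-camera estimate: stop face at (497.5,120), u=(-0.0875,0.996), handle at (488,226). I'll pinch the handle across.

jog_arm(deltas=[{"gripper":-1,"translation":[-0.011,0.144,-0.3],"dr":[0,0,0]},{"gripper":-1,"translation":[-0.011,0.144,-0.35],"dr":[0,0,0]},{"gripper":-1,"translation":[-0.011,0.144,-0.35],"dr":[0,0,0]},{"gripper":-1,"translation":[-0.011,0.144,-0.35],"dr":[0,0,0]},{"gripper":-1,"translation":[-0.011,0.144,-0.35],"dr":[0,0,0]},{"gripper":-1,"translation":[-0.011,0.144,-0.3],"dr":[0,0,0]},{"gripper":-1,"translation":[0,0,-0.1],"dr":[0,0,0]},{"gripper":1,"translation":[0,0,0],"dr":[0,0,0]},{"gripper":1,"translation":[0,0,0],"dr":[0,0,0]},{"gripper":1,"translation":[0,0,0],"dr":[0,0,0]},{"gripper":1,"translation":[0,0,0],"dr":[0,0,0]},{"gripper":1,"translation":[0,0,0],"dr":[0,0,0]}], squeeze=50)

```text
clock: 2.9
eef_pos: [489.1, 223.9, 107.9]
tcp_rot: [-3.141, -0.003, 0.079]
contact_force: [6.5, -0.3, 11.1]
opening: 0.296
```

jog_arm(deltas=[{"gripper":1,"translation":[0,0,0],"dr":[0,0,0]},{"gripper":1,"translation":[0,0,0],"dr":[0,0,0]},{"gripper":1,"translation":[0,0,0],"dr":[0,0,0]},{"gripper":1,"translation":[-0.002,0.02,0],"dr":[0,0,0]},{"gripper":1,"translation":[-0.004,0.05,0],"dr":[0,0,0]},{"gripper":1,"translation":[-0.007,0.08,0],"dr":[0,0,0]}])

```text
clock: 3.4
eef_pos: [488.1, 237.6, 108.0]
tcp_rot: [3.14, -0.003, 0.08]
contact_force: [2.5, -11.4, 9.0]
opening: 0.302
```

jog_arm(deltas=[{"gripper":1,"translation":[-0.007,0.08,0],"dr":[0,0,0]},{"gripper":1,"translation":[-0.007,0.08,0],"dr":[0,0,0]},{"gripper":1,"translation":[-0.007,0.08,0],"dr":[0,0,0]},{"gripper":1,"translation":[-0.007,0.08,0],"dr":[0,0,0]},{"gripper":1,"translation":[-0.007,0.08,0],"dr":[0,0,0]},{"gripper":1,"translation":[-0.007,0.08,0],"dr":[0,0,0]},{"gripper":1,"translation":[-0.007,0.08,0],"dr":[0,0,0]},{"gripper":1,"translation":[-0.007,0.08,0],"dr":[0,0,0]},{"gripper":1,"translation":[-0.007,0.08,0],"dr":[0,0,0]},{"gripper":1,"translation":[-0.007,0.08,0],"dr":[0,0,0]},{"gripper":1,"translation":[-0.007,0.08,0],"dr":[0,0,0]},{"gripper":1,"translation":[-0.007,0.08,0],"dr":[0,0,0]}])

```text
clock: 4.4
eef_pos: [480.0, 334.3, 108.1]
tcp_rot: [3.141, -0.003, 0.08]
contact_force: [4.7, -10.0, 7.9]
opening: 0.297
```

jog_arm(deltas=[{"gripper":1,"translation":[-0.007,0.08,0],"dr":[0,0,0]},{"gripper":1,"translation":[-0.007,0.08,0],"dr":[0,0,0]},{"gripper":1,"translation":[-0.007,0.08,0],"dr":[0,0,0]},{"gripper":1,"translation":[-0.007,0.08,0],"dr":[0,0,0]},{"gripper":1,"translation":[-0.002,0.02,0],"dr":[0,0,0]},{"gripper":1,"translation":[0,0,0],"dr":[0,0,0]},{"gripper":1,"translation":[0,0,0],"dr":[0,0,0]}])

```text
clock: 4.98
eef_pos: [477.0, 370.8, 108.1]
tcp_rot: [-3.138, -0.004, 0.079]
contact_force: [2.5, 4.8, 6.7]
opening: 0.295
```

The force has flipped to +y, so the follower is over centre. I'll release it and go to the farther spent cell at (491,194.7).

jog_arm(deltas=[{"gripper":-1,"translation":[0,0,0],"dr":[0,0,0]},{"gripper":-1,"translation":[0,0,0],"dr":[0,0,0]},{"gripper":-1,"translation":[0,0,0],"dr":[0,0,0]},{"gripper":-1,"translation":[0,0,0.15],"dr":[0,0,0]},{"gripper":-1,"translation":[0,0,0.3],"dr":[0,0,0]},{"gripper":-1,"translation":[0.02,-0.29,0.2],"dr":[0,0,0.001]},{"gripper":-1,"translation":[0.02,-0.29,0.1],"dr":[0,0,0.001]},{"gripper":-1,"translation":[0.02,-0.29,0],"dr":[0,0,0.001]},{"gripper":-1,"translation":[0.02,-0.29,0],"dr":[0,0,0.001]},{"gripper":-1,"translation":[0.03,-0.3,0],"dr":[0,0,0.001]},{"gripper":-1,"translation":[0.03,-0.3,0],"dr":[0,0,0.001]},{"gripper":-1,"translation":[0,0,0],"dr":[0,0,0]}])

```text
clock: 5.98
eef_pos: [488.5, 188.8, 180.9]
tcp_rot: [3.14, 0.002, 0.087]
contact_force: [-0.2, -0.3, 0.0]
opening: 1.001
```

```bash
python3 - <<'E'
from h import *
print(r.sense()['eef_pos'],r.sense()['tcp_rot'])
im=snap('wrist','w2')
S=np.array([497.5,120,0]);u=np.array([-.0875,.9962,0])
for nm,x,z in(('stopTopIn',0,74),('c1',25,65),('c2',75,65),('handle160',257,117)): print(nm,proj('wrist',S+u*x+[0,0,z]).round(0))
E
```

```text
[488.54286547 188.75929049 180.91013905] [3.13961922e+00 2.02235101e-03 8.70060715e-02]
stopTopIn [324. 293.]
c1 [324. 259.]
c2 [324. 199.]
handle160 [ 326. -165.]
```

View pics/w2.png

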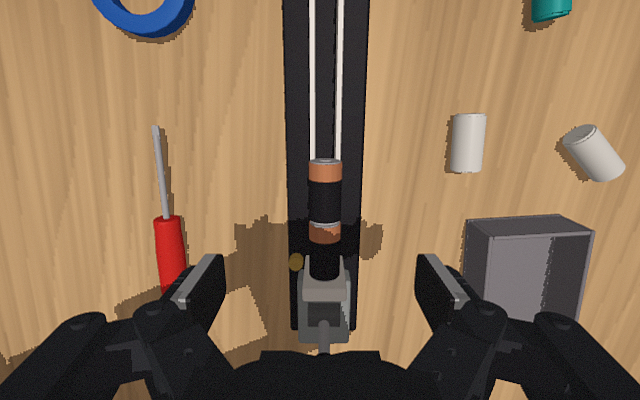

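Follower is back and both spent cells are undisturbed at (325,192) and (324,250). I'll pick up the farther one and carry it to the tub at about (690,95).

jog_arm(deltas=[{"gripper":-1,"translation":[0.024,0.06,-0.25],"dr":[0,0,0]},{"gripper":-1,"translation":[0,0,-0.3],"dr":[0,0,0]},{"gripper":-1,"translation":[0,0,-0.3],"dr":[0,0,0]},{"gripper":-1,"translation":[0,0,-0.22],"dr":[0,0,0]},{"gripper":-1,"translation":[0,0,-0.1],"dr":[0,0,0]},{"gripper":1,"translation":[0,0,0],"dr":[0,0,0]},{"gripper":1,"translation":[0,0,0],"dr":[0,0,0]},{"gripper":1,"translation":[0,0,0],"dr":[0,0,0]},{"gripper":1,"translation":[0,0,0],"dr":[0,0,0]},{"gripper":1,"translation":[0,0,0],"dr":[0,0,0]},{"gripper":1,"translation":[0,0,0],"dr":[0,0,0]},{"gripper":1,"translation":[0,0,0],"dr":[0,0,0]}], squeeze=40)

```text
clock: 7.03
eef_pos: [491.6, 199.4, 65.5]
tcp_rot: [-3.141, -0.0, 0.089]
contact_force: [-3.4, 0.6, 8.8]
opening: 0.289
```

jog_arm(deltas=[{"gripper":1,"translation":[0,0,0.15],"dr":[0,0,0]},{"gripper":1,"translation":[0,0,0.25],"dr":[0,0,0]},{"gripper":1,"translation":[0,0,0.25],"dr":[0,0,0]},{"gripper":1,"translation":[0.32,-0.11,0.1],"dr":[0,0,0]},{"gripper":1,"translation":[0.33,-0.11,0],"dr":[0,0,0]},{"gripper":1,"translation":[0.33,-0.11,0],"dr":[0,0,0.01]},{"gripper":1,"translation":[0.33,-0.11,0],"dr":[0,0,0.01]},{"gripper":1,"translation":[0.33,-0.11,0],"dr":[0,0,0.01]},{"gripper":1,"translation":[0.3,-0.12,0],"dr":[0,0,0.01]},{"gripper":1,"translation":[0,0,0],"dr":[0,0,0]}])

```text
clock: 7.87
eef_pos: [691.3, 129.9, 140.5]
tcp_rot: [3.141, -0.006, 0.151]
contact_force: [-1.6, -0.3, -0.6]
opening: 0.287
```

```bash
python3 - <<'E'
from h import *
s=r.sense();print(s['eef_pos'],s['opening'])
snap('wrist','w3')
for p in [(690,95.5)]:
  e=np.array([.989,.152]);f=np.array([-.152,.989])
  for a,b in((-45,-75),(45,-75),(45,75),(-45,75)): print(proj('wrist',list(np.array(p)+a*e+b*f)+[45]).round(0))
E
```

```text
[691.27930838 129.88376592 140.52397437] 0.28654367815959686
[259. 345.]
[373. 344.]
[383. 155.]
[247. 156.]
```

View pics/w3.png

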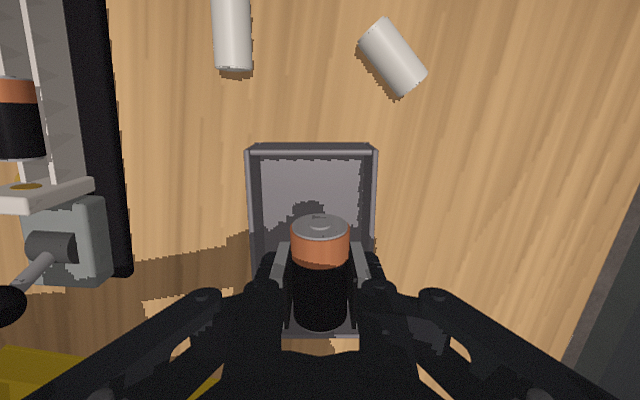

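The cell is held above the tub (rim cols 246–378, far rim row ~148), inside the walls. I'll lower it and release with a partial opening.

jog_arm(deltas=[{"gripper":1,"translation":[-0.05,0.0,-0.25],"dr":[0,0,0]},{"gripper":1,"translation":[0,0,-0.3],"dr":[0,0,0]},{"gripper":1,"translation":[0,0,-0.3],"dr":[0,0,0]},{"gripper":1,"translation":[0,0,-0.18],"dr":[0,0,0]},{"gripper":1,"translation":[0,0,0],"dr":[0,0,0]},{"gripper":0.2,"translation":[0,0,0],"dr":[0,0,0]},{"gripper":0.2,"translation":[0,0,0],"dr":[0,0,0]},{"gripper":0.2,"translation":[0,0,0],"dr":[0,0,0]},{"gripper":0.2,"translation":[0,0,0.2],"dr":[0,0,0]},{"gripper":0.2,"translation":[0,0,0.3],"dr":[0,0,0]},{"gripper":0.2,"translation":[0,0,0.35],"dr":[0,0,0]},{"gripper":0.2,"translation":[0,0,0.2],"dr":[0,0,0]}])

```text
clock: 8.92
eef_pos: [682.4, 132.5, 146.5]
tcp_rot: [-3.141, -0.005, 0.152]
contact_force: [1.3, -0.4, -0.1]
opening: 0.399
```

jog_arm(deltas=[{"gripper":-0.3,"translation":[-0.32,0.025,0],"dr":[0,0,-0.01]},{"gripper":-0.3,"translation":[-0.32,0.025,0],"dr":[0,0,-0.01]},{"gripper":-0.3,"translation":[-0.32,0.025,0],"dr":[0,0,-0.01]},{"gripper":-0.3,"translation":[-0.32,0.025,0],"dr":[0,0,-0.01]},{"gripper":-0.3,"translation":[-0.32,0.025,0],"dr":[0,0,0]},{"gripper":-0.3,"translation":[-0.31,0.025,0],"dr":[0,0,0]},{"gripper":-0.3,"translation":[0,0,0],"dr":[0,0,0]}])

```text
clock: 9.5
eef_pos: [484.0, 146.8, 141.9]
tcp_rot: [3.141, 0.004, 0.09]
contact_force: [-0.4, -0.2, 1.0]
opening: 0.649
```

jog_arm(deltas=[{"gripper":-0.4,"translation":[0.11,0.02,-0.1],"dr":[0,0,0]},{"gripper":-0.4,"translation":[0,0,-0.25],"dr":[0,0,0]},{"gripper":-0.4,"translation":[0,0,-0.25],"dr":[0,0,0]},{"gripper":-0.4,"translation":[0,0,-0.16],"dr":[0,0,0]},{"gripper":-0.4,"translation":[0,0,0],"dr":[0,0,0]},{"gripper":1,"translation":[0,0,0],"dr":[0,0,0]},{"gripper":1,"translation":[0,0,0],"dr":[0,0,0]},{"gripper":1,"translation":[0,0,0],"dr":[0,0,0]},{"gripper":1,"translation":[0,0,0],"dr":[0,0,0]},{"gripper":1,"translation":[0,0,0],"dr":[0,0,0]},{"gripper":1,"translation":[0,0,0],"dr":[0,0,0]}])

```text
clock: 10.42
eef_pos: [496.5, 148.3, 66.2]
tcp_rot: [3.141, 0.008, 0.089]
contact_force: [-16.7, -1.4, 11.3]
opening: 0.29
```

jog_arm(deltas=[{"gripper":1,"translation":[0,0,0.15],"dr":[0,0,0]},{"gripper":1,"translation":[0,0,0.25],"dr":[0,0,0]},{"gripper":1,"translation":[0,0,0.25],"dr":[0,0,0]},{"gripper":1,"translation":[0.32,-0.12,0.1],"dr":[0,0,0]},{"gripper":1,"translation":[0.33,-0.14,0],"dr":[0,0,0]},{"gripper":1,"translation":[0.33,-0.14,0],"dr":[0,0,0.01]},{"gripper":1,"translation":[0.33,-0.14,0],"dr":[0,0,0.01]},{"gripper":1,"translation":[0.33,-0.14,0],"dr":[0,0,0.01]},{"gripper":1,"translation":[0.3,-0.14,0],"dr":[0,0,0.01]},{"gripper":1,"translation":[0,0,0],"dr":[0,0,0]}])

```text
clock: 11.25
eef_pos: [700.8, 64.5, 142.8]
tcp_rot: [3.14, -0.007, 0.151]
contact_force: [-1.9, 0.4, 0.1]
opening: 0.285
```

jog_arm(deltas=[{"gripper":1,"translation":[-0.07,0.01,-0.25],"dr":[0,0,0]},{"gripper":1,"translation":[0,0,-0.3],"dr":[0,0,0]},{"gripper":1,"translation":[0,0,-0.3],"dr":[0,0,0]},{"gripper":1,"translation":[0,0,-0.2],"dr":[0,0,0]},{"gripper":1,"translation":[0,0,0],"dr":[0,0,0]},{"gripper":0.2,"translation":[0,0,0],"dr":[0,0,0]},{"gripper":0.2,"translation":[0,0,0],"dr":[0,0,0]},{"gripper":0.2,"translation":[0,0,0],"dr":[0,0,0]},{"gripper":0.2,"translation":[0,0,0.2],"dr":[0,0,0]},{"gripper":0.2,"translation":[0,0,0.3],"dr":[0,0,0]},{"gripper":0.2,"translation":[0,0,0.35],"dr":[0,0,0]},{"gripper":0.2,"translation":[0,0,0.35],"dr":[0,0,0]}])

```text
clock: 12.25
eef_pos: [687.6, 68.2, 157.8]
tcp_rot: [-3.142, -0.001, 0.152]
contact_force: [0.8, 0.5, 0.2]
opening: 0.401
```

jog_arm(deltas=[{"gripper":-0.3,"translation":[-0.15,-0.3,0.2],"dr":[0,0,0]},{"gripper":-0.3,"translation":[-0.2,-0.35,0.2],"dr":[0,0,0]},{"gripper":-0.3,"translation":[-0.2,-0.35,0.2],"dr":[0,0,0]},{"gripper":-0.3,"translation":[-0.2,-0.35,0.2],"dr":[0,0,0]},{"gripper":-0.3,"translation":[-0.2,-0.35,0.1],"dr":[0,0,0]},{"gripper":-0.3,"translation":[-0.2,-0.35,0.1],"dr":[0,0,0]},{"gripper":-0.3,"translation":[-0.1,-0.2,0],"dr":[0,0,0]},{"gripper":-0.3,"translation":[0,0,0],"dr":[0,0,0]}])

```text
clock: 12.92
eef_pos: [565.6, -152.7, 253.4]
tcp_rot: [3.139, -0.002, 0.149]
contact_force: [0.4, -0.1, -0.5]
opening: 0.648
```

```bash
python3 - <<'E'
from h import *
s=r.sense();print(s['eef_pos'],s['opening'])
w=snap('wrist','w4');t=snap('top','t4');
cv2.imwrite('pics/v4.png',np.vstack([cv2.resize(t[110:250,160:500],None,fx=2,fy=2,interpolation=cv2.INTER_CUBIC)[:, :640],w[80:400]]))
E
```

```text
[ 565.64349173 -152.67569547  253.44237859] 0.647737983401852
```

View pics/v4.png

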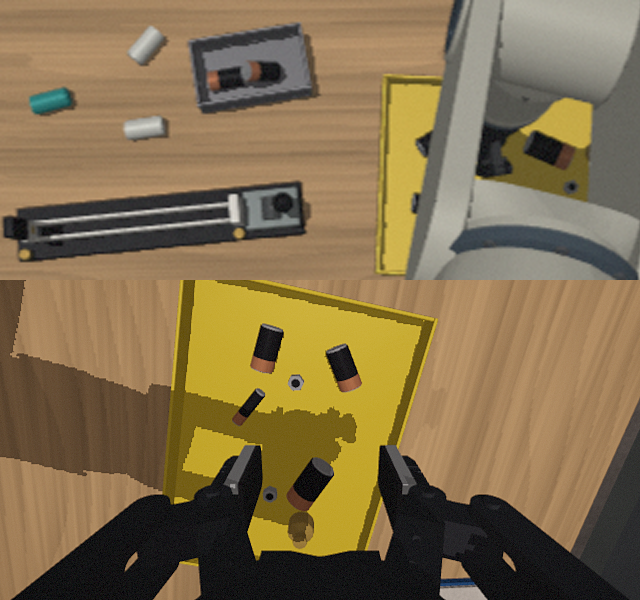

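Both spent cells lie in the tub, and the follower is fully back. Fresh cells show in the wrist half at about (267,349) and (343,368), with the third hidden. I'll measure these two.

```bash
cat >> h.py <<'E'
def cells(n,im,c=None,zc=17,roi=None,lo=40):
    """dark sleeve + copper band blobs -> list of centre, heading, length, width (mm)"""
    c=c or r.calibration(n)
    h=cv2.cvtColor(im,cv2.COLOR_BGR2HSV)
    cu=((h[...,0]<15)&(h[...,1]>90)&(h[...,2]<215)&(h[...,2]>50))
    dk=(h[...,2]<72)&(h[...,1]<110)
    nn,l,s,ce=cv2.connectedComponentsWithStats(cu.astype(np.uint8)); out=[]
    for i in range(1,nn):
        if s[i,4]<lo: continue
        g=cv2.dilate((l==i).astype(np.uint8),np.ones((5,5)))
        n2,l2,s2,c2=cv2.connectedComponentsWithStats((dk|(h[...,1]<70)&(h[...,2]<150)).astype(np.uint8)); 
        ids=[j for j in np.unique(l2[g>0]) if j and s2[j,4]<30*s[i,4]]
        if not ids: continue
        j=max(ids,key=lambda j:(l2[g>0]==j).sum())
        m=((l==i)|(l2==j)).astype(np.uint8)
        R=cv2.minAreaRect(cv2.findNonZero(m))
        b=[ray(n,p,zc,c)[:2] for p in cv2.boxPoints(R)]
        A,B=np.linalg.norm(b[0]-b[1]),np.linalg.norm(b[1]-b[2])
        ax=(b[1]-b[0])/A if A>B else (b[2]-b[1])/B
        d=ray(n,ce[i],zc,c)[:2]-ray(n,c2[j],zc,c)[:2]
        if ax@d<0: ax=-ax
        out.append((np.mean(b,0).round(1),round(float(np.arctan2(ax[1],ax[0])),3),round(max(A,B)),round(min(A,B)),np.array(R[0]).round(0)))
    return out
E
python3 - <<'E'
from h import *
for o in cells('wrist',cv2.imread('pics/w4.png')): print(o)
print('top t0')
c=r.calibration('top')
for o in cells('top',cv2.imread('pics/t0.png'),c,lo=20): print(o)
E
```

```text
(array([ 505.4, -132.9]), -1.748, 51, 24, array([267., 149.]))
(array([ 592.4, -141.1]), -1.031, 51, 24, array([344., 168.]))
(array([ 394.8, -215.5]), -1.638, 47, 12, array([163., 206.]))
(array([ 491.5, -201.8]), -2.123, 51, 12, array([248., 206.]))
(array([ 575.4, -291.5]), -2.015, 73, 34, array([310., 284.]))
top t0
(array([ 591.3, -144.8]), -1.031, 50, 24, array([377., 180.]))
(array([ 575., -294.]), -1.992, 63, 32, array([434., 185.]))
(array([ 504.2, -135.7]), -1.729, 49, 23, array([375., 212.]))
(array([ 477.6, -360.4]), -0.946, 53, 23, array([462., 221.]))
(array([ 493.4, -281.2]), -1.934, 48, 11, array([431., 216.]))
(array([ 488.6, -206.4]), -2.113, 47, 11, array([402., 218.]))
(array([294.7, 692.9]), -2.566, 256, 223, array([ 50., 300.]))
(array([347.6, 141.5]), -1.515, 166, 29, array([268., 275.]))
```

The wrist and top measurements agree within 3 mm, and sizes match 26×50. I'll take cell A at (505,-134), tool yaw -0.175.

jog_arm(deltas=[{"gripper":-0.3,"translation":[-0.1,0.03,-0.1],"dr":[0,0,-0.034]},{"gripper":-0.3,"translation":[-0.1,0.03,-0.2],"dr":[0,0,-0.034]},{"gripper":-0.3,"translation":[-0.1,0.03,-0.2],"dr":[0,0,-0.034]},{"gripper":-0.3,"translation":[-0.1,0.03,-0.2],"dr":[0,0,-0.034]},{"gripper":-0.3,"translation":[-0.1,0.03,-0.2],"dr":[0,0,-0.034]},{"gripper":-0.3,"translation":[-0.1,0.03,-0.2],"dr":[0,0,-0.034]},{"gripper":-0.3,"translation":[0,0,-0.2],"dr":[0,0,0]},{"gripper":-0.3,"translation":[0,0,0],"dr":[0,0,0]}])

```text
clock: 13.68
eef_pos: [505.3, -129.2, 118.0]
tcp_rot: [-3.141, 0.005, -0.167]
contact_force: [-0.5, 0.2, 0.7]
opening: 0.649
```

```bash
python3 - <<'E'
from h import *
s=r.sense();print(s['eef_pos'],s['tcp_rot'])
im=snap('wrist','w5')
for o in cells('wrist',im): print(o)
E
```

```text
[ 505.32235955 -129.1521955   118.00056576] [-3.14083826  0.00507206 -0.16726125]
(array([ 593.7, -146.8]), -1.019, 61, 25, array([444., 212.]))
(array([ 505., -138.]), -1.722, 57, 24, array([321., 219.]))
(array([ 490.7, -205.6]), -2.115, 54, 13, array([318., 302.]))
```

jog_arm(deltas=[{"gripper":-0.3,"translation":[0,-0.06,-0.2],"dr":[0,0,0]},{"gripper":-0.3,"translation":[0,0,-0.25],"dr":[0,0,0]},{"gripper":-0.3,"translation":[0,0,-0.25],"dr":[0,0,0]},{"gripper":-0.3,"translation":[0,0,-0.15],"dr":[0,0,0]},{"gripper":-0.3,"translation":[0,0,0],"dr":[0,0,0]},{"gripper":1,"translation":[0,0,0],"dr":[0,0,0]},{"gripper":1,"translation":[0,0,0],"dr":[0,0,0]},{"gripper":1,"translation":[0,0,0],"dr":[0,0,0]},{"gripper":1,"translation":[0,0,0],"dr":[0,0,0]},{"gripper":1,"translation":[0,0,0],"dr":[0,0,0]},{"gripper":1,"translation":[0,0,0],"dr":[0,0,0]}])

```text
clock: 14.65
eef_pos: [508.7, -137.2, 37.6]
tcp_rot: [3.142, -0.003, -0.169]
contact_force: [0.8, 1.4, 8.3]
opening: 0.285
```

jog_arm(deltas=[{"gripper":1,"translation":[0,0,0.2],"dr":[0,0,0]},{"gripper":1,"translation":[0,0,0.3],"dr":[0,0,0]},{"gripper":1,"translation":[0,0,0.3],"dr":[0,0,0]},{"gripper":1,"translation":[0,0,0.3],"dr":[0,0,0]},{"gripper":1,"translation":[0,0,0],"dr":[0,0,0]}])

```text
clock: 15.07
eef_pos: [510.6, -138.0, 152.1]
tcp_rot: [3.141, -0.01, -0.169]
contact_force: [1.5, -1.0, -0.2]
opening: 0.286
```

```bash
python3 - <<'E'
from h import *
s=r.sense();p=s['eef_pos'];print(p,s['tcp_rot'])
im=snap('wrist','w6')
# in-hand cell: copper button end location at z = tcp-16
for o in cells('wrist',im,zc=p[2]-16,lo=100): print(o)
E
```

```text
[ 510.57572956 -137.99698262  152.09133386] [ 3.1406385  -0.00957512 -0.16868909]
(array([ 556.3, -107.2]), -1.031, 29, 13, array([418., 188.]))
(array([ 506.1, -154.9]), -0.173, 24, 18, array([320., 304.]))
```

View pics/w6.png

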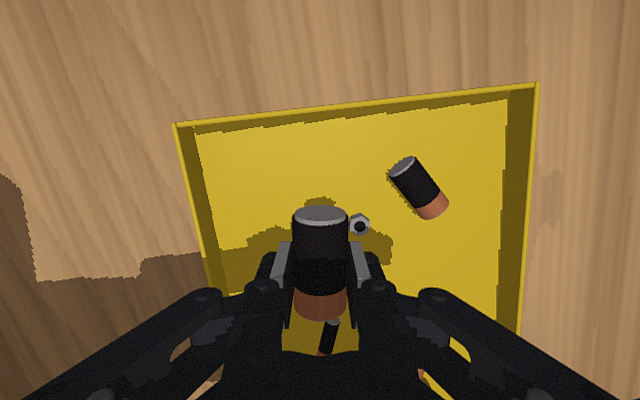

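The cell is held, flat end facing the camera at (320,216), with the button towards -y. I'll work out where it sits in the hand.

```bash
python3 - <<'E'
from h import *
s=r.sense();p=s['eef_pos'];yaw=s['tcp_rot'][2]
ax=np.array([np.sin(yaw),-np.cos(yaw)])  # heading to button
for dz in(16,20.6):
  e=ray('wrist',(320,216),p[2]-dz)[:2]; c=e+25*ax
  print(dz,e,c,'offset along button axis',(c-p[:2])@ax,'lateral',(c-p[:2])@np.array([-ax[1],ax[0]]))
# calibrate same for w3: TCP [691.28,129.88,140.52], yaw .151, dz 13.5 
S=np.array([497.5,120]);u=np.array([-.0875,.9962])
for x in(27,79,131): print(x,S+u*x)
E
```

```text
16 [ 513.29216213 -112.88502871] [ 509.09584733 -137.53033134] offset along button axis -0.12126343431543726 lateral -0.5086030178425803
20.6 [ 513.05473521 -114.48251575] [ 508.85842041 -139.12781838] offset along button axis 1.4934113536791616 lateral -0.47451901127829554
27 [495.1375 146.8974]
79 [490.5875 198.6998]
131 [486.0375 250.5022]
```

jog_arm(deltas=[{"gripper":1,"translation":[-0.02,0.3,0],"dr":[0,0,0.02]},{"gripper":1,"translation":[-0.02,0.36,0],"dr":[0,0,0.02]},{"gripper":1,"translation":[-0.02,0.36,0],"dr":[0,0,0.02]},{"gripper":1,"translation":[-0.02,0.36,0],"dr":[0,0,0.02]},{"gripper":1,"translation":[-0.02,0.36,0],"dr":[0,0,0.02]},{"gripper":1,"translation":[-0.02,0.36,0],"dr":[0,0,0.02]},{"gripper":1,"translation":[-0.02,0.36,0],"dr":[0,0,0.02]},{"gripper":1,"translation":[-0.02,0.36,0],"dr":[0,0,0.024]},{"gripper":1,"translation":[0,0.05,0],"dr":[0,0,0]},{"gripper":1,"translation":[0,0,0],"dr":[0,0,0]},{"gripper":1,"translation":[0,0,0],"dr":[0,0,0]}])

```text
clock: 16.03
eef_pos: [490.6, 149.7, 145.3]
tcp_rot: [3.141, 0.001, 0.09]
contact_force: [-0.6, 0.5, -0.5]
opening: 0.285
```

jog_arm(deltas=[{"gripper":1,"translation":[0.04,0,-0.2],"dr":[0,0,0]},{"gripper":1,"translation":[0,0,-0.2],"dr":[0,0,0]},{"gripper":1,"translation":[0,0,-0.2],"dr":[0,0,0]},{"gripper":1,"translation":[0,0,0],"dr":[0,0,0]},{"gripper":1,"translation":[0,0,0],"dr":[0,0,0]}])

```text
clock: 16.45
eef_pos: [494.4, 148.3, 85.1]
tcp_rot: [3.141, 0.003, 0.087]
contact_force: [0.2, 0.8, -1.0]
opening: 0.285
```

jog_arm(deltas=[{"gripper":1,"translation":[0,0,-0.06],"dr":[0,0,0]},{"gripper":1,"translation":[0,0,-0.05],"dr":[0,0,0]},{"gripper":1,"translation":[0,0,-0.02],"dr":[0,0,0]},{"gripper":1,"translation":[0,0,0],"dr":[0,0,0]}])

```text
clock: 16.78
eef_pos: [495.3, 149.8, 72.9]
tcp_rot: [-3.142, -0.0, 0.089]
contact_force: [-0.6, 0.5, -0.3]
opening: 0.283
```

jog_arm(deltas=[{"gripper":1,"translation":[0,0,-0.02],"dr":[0,0,0]},{"gripper":1,"translation":[0,0,-0.02],"dr":[0,0,0]},{"gripper":1,"translation":[0,0,0],"dr":[0,0,0]}])

```text
clock: 17.03
eef_pos: [495.8, 150.1, 71.4]
tcp_rot: [-3.141, -0.001, 0.089]
contact_force: [-9.2, -3.4, 32.2]
opening: 0.285
```

jog_arm(deltas=[{"gripper":1,"translation":[0,0,0.01],"dr":[0,0,0]},{"gripper":0.2,"translation":[0,0,0],"dr":[0,0,0]},{"gripper":-0.2,"translation":[0,0,0],"dr":[0,0,0]},{"gripper":-0.2,"translation":[0,0,0],"dr":[0,0,0]},{"gripper":-0.2,"translation":[0,0,0.2],"dr":[0,0,0]},{"gripper":-0.2,"translation":[0,0,0.3],"dr":[0,0,0]},{"gripper":-0.2,"translation":[0,0,0.3],"dr":[0,0,0]},{"gripper":-0.2,"translation":[0,0,0],"dr":[0,0,0]}])

```text
clock: 17.7
eef_pos: [498.1, 150.8, 154.5]
tcp_rot: [-3.14, -0.007, 0.089]
contact_force: [1.5, 1.0, 0.8]
opening: 0.597
```

```bash
python3 - <<'E'
from h import *
s=r.sense();p=s['eef_pos'];print(p)
im=snap('wrist','w7')
S=np.array([497.5,120,0]);u=np.array([-.0875,.9962,0])
for nm,x,z in(('stop',0,74),('far end top',52,65),('far end mid',52,52)): print(nm,proj('wrist',S+u*x+[0,0,z]).round(0))
E
```

```text
[498.05746501 150.82301383 154.49756889]
stop [317. 264.]
far end top [317. 185.]
far end mid [317. 181.]
```

View pics/w7.png

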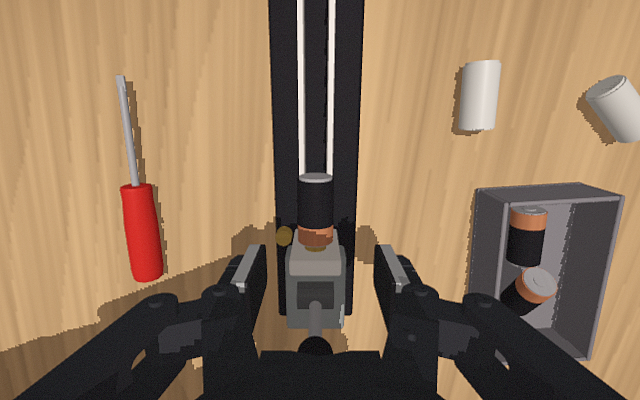

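The first cell sits in the groove, flat end at (316,180), which puts its centre near x≈27 mm as planned. The spent cells stay in the tub. Next is cell B at about (592,-143).

jog_arm(deltas=[{"gripper":-0.3,"translation":[0.1,-0.33,0],"dr":[0,0,0.032]},{"gripper":-0.3,"translation":[0.1,-0.33,0],"dr":[0,0,0.032]},{"gripper":-0.3,"translation":[0.1,-0.33,0],"dr":[0,0,0.032]},{"gripper":-0.3,"translation":[0.1,-0.33,0],"dr":[0,0,0.032]},{"gripper":-0.3,"translation":[0.1,-0.33,0],"dr":[0,0,0.032]},{"gripper":-0.3,"translation":[0.1,-0.33,0],"dr":[0,0,0.032]},{"gripper":-0.3,"translation":[0.1,-0.33,0],"dr":[0,0,0.032]},{"gripper":-0.3,"translation":[0.1,-0.33,-0.1],"dr":[0,0,0.032]},{"gripper":-0.3,"translation":[0.1,-0.26,-0.2],"dr":[0,0,0.032]},{"gripper":-0.3,"translation":[0,0,0],"dr":[0,0,0]}])

```text
clock: 18.58
eef_pos: [584.9, -144.1, 115.8]
tcp_rot: [-3.14, 0.003, 0.542]
contact_force: [-1.5, -0.2, -0.5]
opening: 0.649
```

```bash
python3 - <<'E'
from h import *
s=r.sense();print(s['eef_pos'],s['tcp_rot'])
im=snap('wrist','w8')
for o in cells('wrist',im): print(o)
E
```

```text
[ 584.85295979 -144.06518312  115.80762192] [-3.14039192e+00  2.64125926e-03  5.41655971e-01]
(array([ 488.9, -202.7]), -2.116, 54, 13, array([164., 215.]))
(array([ 591.1, -142.9]), -1.04, 56, 25, array([329., 216.]))
(array([ 485. , -294.9]), -1.963, 16, 11, array([112., 309.]))
(array([ 561.6, -328.8]), 2.445, 33, 20, array([184., 379.]))
```

jog_arm(deltas=[{"gripper":-0.3,"translation":[0.06,0.01,-0.2],"dr":[0,0,0]},{"gripper":-0.3,"translation":[0,0,-0.25],"dr":[0,0,0]},{"gripper":-0.3,"translation":[0,0,-0.25],"dr":[0,0,0]},{"gripper":-0.3,"translation":[0,0,-0.13],"dr":[0,0,0]},{"gripper":-0.3,"translation":[0,0,0],"dr":[0,0,0]},{"gripper":1,"translation":[0,0,0],"dr":[0,0,0]},{"gripper":1,"translation":[0,0,0],"dr":[0,0,0]},{"gripper":1,"translation":[0,0,0],"dr":[0,0,0]},{"gripper":1,"translation":[0,0,0],"dr":[0,0,0]},{"gripper":1,"translation":[0,0,0],"dr":[0,0,0]},{"gripper":1,"translation":[0,0,0],"dr":[0,0,0]}])

```text
clock: 19.55
eef_pos: [592.2, -139.1, 38.3]
tcp_rot: [3.14, -0.002, 0.541]
contact_force: [-0.1, 1.8, 7.3]
opening: 0.285
```

jog_arm(deltas=[{"gripper":1,"translation":[0,0,0.2],"dr":[0,0,0]},{"gripper":1,"translation":[0,0,0.3],"dr":[0,0,0]},{"gripper":1,"translation":[0,0,0.3],"dr":[0,0,0]},{"gripper":1,"translation":[0,0,0.3],"dr":[0,0,0]},{"gripper":1,"translation":[0,0,0],"dr":[0,0,0]}])

```text
clock: 19.97
eef_pos: [594.5, -140.0, 153.2]
tcp_rot: [3.135, -0.007, 0.541]
contact_force: [1.5, -0.3, -1.1]
opening: 0.285
```

```bash
cat >> h.py <<'E'
def inhand(im,dz):
    """far (flat) end face of the held cell: grey disc near image middle"""
    s=r.sense();p=s['eef_pos'];yaw=s['tcp_rot'][2];ax=np.array([np.sin(yaw),-np.cos(yaw)])
    h=cv2.cvtColor(im,cv2.COLOR_BGR2HSV); m=np.zeros(im.shape[:2],np.uint8)
    m[185:260,285:360]=((h[...,1]<60)&(h[...,2]>85))[185:260,285:360]
    n,l,st,ce=cv2.connectedComponentsWithStats(m)
    for i in range(1,n):
        if st[i,4]>150:
            uv=st[i,:2]+st[i,2:4]/2.; e=ray('wrist',uv,p[2]-dz)[:2]; c=e+25*ax
            print(st[i],'along',((c-p[:2])@ax).round(1),'lat',((c-p[:2])@np.array([-ax[1],ax[0]])).round(1))
    print(p,yaw)
E
python3 - <<'E'
from h import *
inhand(cv2.imread('pics/w6.png'),20)
inhand(snap('wrist','w9'),20)
E
```

```text
[295 205  50  21 842] along 0.6 lat -0.4
[350 241  10  19 153] along 17.9 lat 15.9
[ 594.51270175 -139.95132786  153.24205309] 0.5412118384869888
[295 215  50  22 766] along 5.6 lat -0.5
[ 593.44432603 -139.67640568  150.73245343] 0.5412203349060343
```

jog_arm(deltas=[{"gripper":1,"translation":[-0.1,0.345,0.03],"dr":[0,0,-0.029]},{"gripper":1,"translation":[-0.1,0.345,0.03],"dr":[0,0,-0.029]},{"gripper":1,"translation":[-0.1,0.345,0],"dr":[0,0,-0.029]},{"gripper":1,"translation":[-0.1,0.345,0],"dr":[0,0,-0.029]},{"gripper":1,"translation":[-0.1,0.345,0],"dr":[0,0,-0.029]},{"gripper":1,"translation":[-0.1,0.345,0],"dr":[0,0,-0.029]},{"gripper":1,"translation":[-0.1,0.345,0],"dr":[0,0,-0.029]},{"gripper":1,"translation":[-0.1,0.345,0],"dr":[0,0,-0.029]},{"gripper":1,"translation":[-0.1,0.345,0],"dr":[0,0,-0.029]},{"gripper":1,"translation":[-0.1,0.345,0],"dr":[0,0,-0.029]},{"gripper":1,"translation":[0,0,0],"dr":[0,0,0]},{"gripper":1,"translation":[0,0,0],"dr":[0,0,0]}])

```text
clock: 21.02
eef_pos: [490.1, 207.3, 152.1]
tcp_rot: [3.141, 0.001, 0.089]
contact_force: [0.6, -1.0, -0.3]
opening: 0.289
```

jog_arm(deltas=[{"gripper":1,"translation":[0,-0.01,-0.2],"dr":[0,0,0]},{"gripper":1,"translation":[0,0,-0.25],"dr":[0,0,0]},{"gripper":1,"translation":[0,0,-0.15],"dr":[0,0,0]},{"gripper":1,"translation":[0,0,-0.1],"dr":[0,0,0]},{"gripper":1,"translation":[0,0,-0.05],"dr":[0,0,0]},{"gripper":1,"translation":[0,0,-0.03],"dr":[0,0,0]},{"gripper":1,"translation":[0,0,0],"dr":[0,0,0]}])

```text
clock: 21.6
eef_pos: [491.9, 204.9, 75.6]
tcp_rot: [-3.14, -0.001, 0.084]
contact_force: [-5.6, 6.7, 18.2]
opening: 0.287
```

```bash
python3 - <<'E'
from h import *
s=r.sense();print(s['eef_pos'],s['contact_force'])
im=snap('wrist','w10');S=np.array([497.5,120,0]);u=np.array([-.0875,.9962,0])
cv2.imwrite('pics/v10.png',cv2.resize(im[130:360,220:420],None,fx=3,fy=2.6))
for x in(52,54,104):print(x,proj('wrist',S+u*x+[0,0,58]))
E
```

```text
[491.8683474  204.92413346  75.6253957 ] [-5.64257895  6.67987094 18.2144921 ]
52 [317.73646617 326.51223259]
54 [317.71560072 323.06368862]
104 [317.14112334 228.11672589]
```

View pics/v10.png

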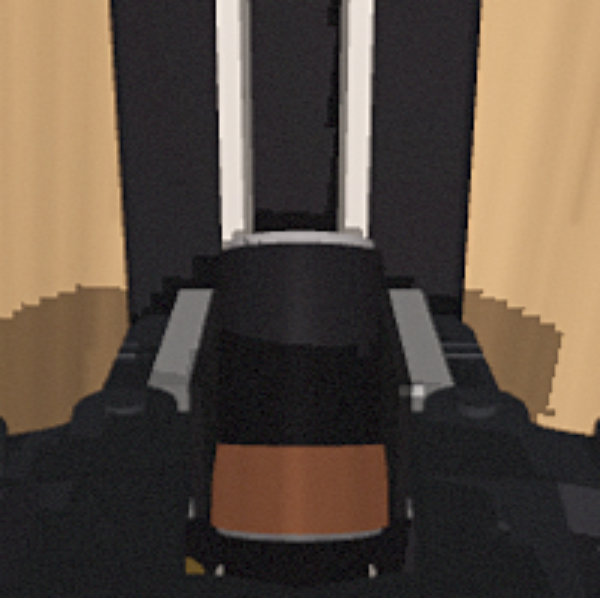

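It makes contact 4 mm high with a +y push, so the button end is catching the first cell's edge. I'll lift, shift 4 mm and retry.

jog_arm(deltas=[{"gripper":1,"translation":[0,0.0,0.08],"dr":[0,0,0]},{"gripper":1,"translation":[-0.01,0.05,0],"dr":[0,0,0]},{"gripper":1,"translation":[0,0,0],"dr":[0,0,0]},{"gripper":1,"translation":[0,0,-0.06],"dr":[0,0,0]},{"gripper":1,"translation":[0,0,-0.02],"dr":[0,0,0]},{"gripper":1,"translation":[0,0,0],"dr":[0,0,0]}])

```text
clock: 22.15
eef_pos: [490.7, 209.8, 74.6]
tcp_rot: [-3.142, -0.001, 0.086]
contact_force: [1.0, 0.0, 6.3]
opening: 0.28
```

jog_arm(deltas=[{"gripper":1,"translation":[0,0,-0.02],"dr":[0,0,0]},{"gripper":1,"translation":[0,0,-0.01],"dr":[0,0,0]},{"gripper":1,"translation":[0,0,0],"dr":[0,0,0]}])

```text
clock: 22.4
eef_pos: [491.4, 209.9, 73.2]
tcp_rot: [-3.141, -0.002, 0.086]
contact_force: [-3.7, -3.1, 23.4]
opening: 0.283
```

jog_arm(deltas=[{"gripper":1,"translation":[0,0,0.01],"dr":[0,0,0]},{"gripper":0.2,"translation":[0,0,0],"dr":[0,0,0]},{"gripper":-0.2,"translation":[0,0,0],"dr":[0,0,0]},{"gripper":-0.2,"translation":[0,0,0],"dr":[0,0,0]},{"gripper":-0.2,"translation":[0,0,0.2],"dr":[0,0,0]},{"gripper":-0.2,"translation":[0,0,0.3],"dr":[0,0,0]},{"gripper":-0.2,"translation":[0,0,0.3],"dr":[0,0,0]},{"gripper":-0.2,"translation":[0,0,0],"dr":[0,0,0]}])

```text
clock: 23.07
eef_pos: [492.7, 210.9, 157.1]
tcp_rot: [-3.14, -0.006, 0.086]
contact_force: [1.0, 0.3, -0.6]
opening: 0.599
```

```bash
python3 - <<'E'
from h import *
s=r.sense();p=s['eef_pos'];print(p)
im=snap('wrist','w11')
S=np.array([497.5,120,0]);u=np.array([-.0875,.9962,0])
for x in(52,55,58,105,108): print(x,proj('wrist',S+u*x+[0,0,65]).round(0))
cv2.imwrite('pics/v11.png',cv2.resize(im[100:340,220:420],None,fx=2.5,fy=2.5))
E
```

```text
[492.67422642 210.92468009 157.12629988]
52 [317. 267.]
55 [317. 263.]
58 [317. 259.]
105 [317. 195.]
108 [317. 191.]
```

View pics/v11.png

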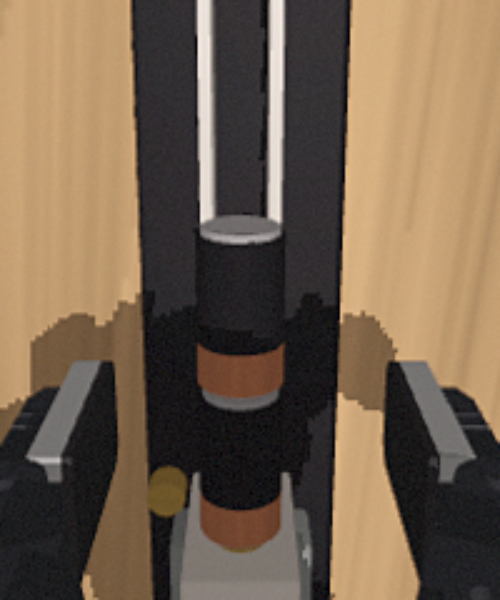

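Cell 2 is seated (flat end ≈105 mm, copper towards the stop, level). Now to cell C at about (478,-360), yaw 0.625.

jog_arm(deltas=[{"gripper":-0.3,"translation":[0,-0.35,0],"dr":[0,0,0.024]},{"gripper":-0.3,"translation":[0,-0.38,0],"dr":[0,0,0.024]},{"gripper":-0.3,"translation":[0,-0.4,0],"dr":[0,0,0.024]},{"gripper":-0.3,"translation":[0,-0.4,0],"dr":[0,0,0.024]},{"gripper":-0.3,"translation":[0,-0.4,0],"dr":[0,0,0.024]},{"gripper":-0.3,"translation":[0,-0.4,0],"dr":[0,0,0.024]},{"gripper":-0.3,"translation":[0,-0.4,0],"dr":[0,0,0.024]},{"gripper":-0.3,"translation":[0,-0.4,0],"dr":[0,0,0.024]},{"gripper":-0.3,"translation":[0,-0.4,0],"dr":[0,0,0.024]},{"gripper":-0.3,"translation":[0,-0.4,0],"dr":[0,0,0.024]},{"gripper":-0.3,"translation":[0,-0.4,0],"dr":[0,0,0.024]},{"gripper":-0.3,"translation":[0,-0.4,0],"dr":[0,0,0.024]}])

```text
clock: 24.12
eef_pos: [489.0, -264.8, 151.3]
tcp_rot: [-3.14, 0.001, 0.54]
contact_force: [1.6, 0.7, 0.5]
opening: 0.651
```

jog_arm(deltas=[{"gripper":-0.3,"translation":[-0.07,-0.4,0],"dr":[0,0,0.024]},{"gripper":-0.3,"translation":[-0.07,-0.4,-0.2],"dr":[0,0,0.024]},{"gripper":-0.3,"translation":[0,-0.2,-0.2],"dr":[0,0,0.01]},{"gripper":-0.3,"translation":[0,0,0],"dr":[0,0,0]},{"gripper":-0.3,"translation":[0,0,0],"dr":[0,0,0]}])

```text
clock: 24.53
eef_pos: [475.0, -359.8, 111.7]
tcp_rot: [-3.137, 0.001, 0.627]
contact_force: [-1.2, 1.0, 0.9]
opening: 0.65
```

```bash
python3 - <<'E'
from h import *
s=r.sense();print(s['eef_pos'],s['tcp_rot'])
im=snap('wrist','w12')
for o in cells('wrist',im): print(o)
E
```

```text
[ 474.96338832 -359.83608599  111.73856108] [-3.13702923e+00  1.24179201e-03  6.26804420e-01]
(array([ 489.3, -207.6]), -2.111, 50, 13, array([489.,  31.]))
(array([ 493.4, -281.5]), -1.943, 47, 13, array([413., 137.]))
(array([ 579.7, -289.2]), -2.008, 66, 38, array([500., 218.]))
(array([ 478.9, -360.9]), -0.925, 56, 24, array([323., 216.]))
```

jog_arm(deltas=[{"gripper":-0.3,"translation":[0.05,-0.05,-0.2],"dr":[0,0,0.008]},{"gripper":-0.3,"translation":[0,0,-0.25],"dr":[0,0,0]},{"gripper":-0.3,"translation":[0,0,-0.25],"dr":[0,0,0]},{"gripper":-0.3,"translation":[0,0,-0.09],"dr":[0,0,0]},{"gripper":-0.3,"translation":[0,0,0],"dr":[0,0,0]},{"gripper":1,"translation":[0,0,0],"dr":[0,0,0]},{"gripper":1,"translation":[0,0,0],"dr":[0,0,0]},{"gripper":1,"translation":[0,0,0],"dr":[0,0,0]},{"gripper":1,"translation":[0,0,0],"dr":[0,0,0]},{"gripper":1,"translation":[0,0,0],"dr":[0,0,0]},{"gripper":1,"translation":[0,0,0],"dr":[0,0,0]}])

```text
clock: 25.5
eef_pos: [482.8, -365.3, 37.2]
tcp_rot: [3.139, -0.001, 0.642]
contact_force: [0.4, 2.4, 8.0]
opening: 0.286
```

jog_arm(deltas=[{"gripper":1,"translation":[0,0,0.2],"dr":[0,0,0]},{"gripper":1,"translation":[0,0,0.3],"dr":[0,0,0]},{"gripper":1,"translation":[0,0,0.3],"dr":[0,0,0]},{"gripper":1,"translation":[0,0,0.35],"dr":[0,0,0]},{"gripper":1,"translation":[0,0,0],"dr":[0,0,0]}])

```text
clock: 25.92
eef_pos: [484.8, -367.3, 157.7]
tcp_rot: [3.131, -0.003, 0.642]
contact_force: [1.8, -1.0, -0.5]
opening: 0.286
```

```bash
python3 - <<'E'
from h import *
inhand(snap('wrist','w13'),20)
E
```

```text
[294 194  52  19 768] along -5.1 lat -0.5
[ 483.86490279 -366.59977243  154.98560029] 0.6416827450403406
```

jog_arm(deltas=[{"gripper":1,"translation":[0,0.36,0.03],"dr":[0,0,-0.022]},{"gripper":1,"translation":[0,0.39,0.03],"dr":[0,0,-0.022]},{"gripper":1,"translation":[0,0.39,0],"dr":[0,0,-0.022]},{"gripper":1,"translation":[0,0.39,0],"dr":[0,0,-0.022]},{"gripper":1,"translation":[0,0.39,0],"dr":[0,0,-0.022]},{"gripper":1,"translation":[0,0.39,0],"dr":[0,0,-0.022]},{"gripper":1,"translation":[0,0.39,0],"dr":[0,0,-0.022]},{"gripper":1,"translation":[0,0.39,0],"dr":[0,0,-0.022]},{"gripper":1,"translation":[0,0.39,0],"dr":[0,0,-0.022]},{"gripper":1,"translation":[0,0.39,0],"dr":[0,0,-0.022]},{"gripper":1,"translation":[0,0.39,0],"dr":[0,0,-0.022]},{"gripper":1,"translation":[0,0.39,0],"dr":[0,0,-0.022]}])

```text
clock: 26.97
eef_pos: [480.9, 101.8, 155.9]
tcp_rot: [3.142, 0.001, 0.225]
contact_force: [-0.3, -0.2, -0.3]
opening: 0.284
```

jog_arm(deltas=[{"gripper":1,"translation":[0,0.39,0],"dr":[0,0,-0.022]},{"gripper":1,"translation":[0,0.39,0],"dr":[0,0,-0.022]},{"gripper":1,"translation":[0,0.39,0],"dr":[0,0,-0.022]},{"gripper":1,"translation":[0,0.38,0],"dr":[0,0,-0.022]},{"gripper":1,"translation":[0,0,0],"dr":[0,0,0]},{"gripper":1,"translation":[0,0,0],"dr":[0,0,0]}])

```text
clock: 27.47
eef_pos: [481.0, 256.7, 155.6]
tcp_rot: [3.141, 0.001, 0.092]
contact_force: [0.0, -0.8, -0.7]
opening: 0.286
```

jog_arm(deltas=[{"gripper":1,"translation":[0.04,-0.01,-0.2],"dr":[0,0,-0.002]},{"gripper":1,"translation":[0,0,-0.25],"dr":[0,0,0]},{"gripper":1,"translation":[0,0,-0.15],"dr":[0,0,0]},{"gripper":1,"translation":[0,0,-0.12],"dr":[0,0,0]},{"gripper":1,"translation":[0,0,-0.06],"dr":[0,0,0]},{"gripper":1,"translation":[0,0,0],"dr":[0,0,0]}])

```text
clock: 27.97
eef_pos: [485.0, 252.9, 77.1]
tcp_rot: [3.141, 0.002, 0.085]
contact_force: [0.1, -0.3, -1.4]
opening: 0.284
```

jog_arm(deltas=[{"gripper":1,"translation":[0,0,-0.02],"dr":[0,0,0]},{"gripper":1,"translation":[0,0,-0.02],"dr":[0,0,0]},{"gripper":1,"translation":[0,0,0],"dr":[0,0,0]}])

```text
clock: 28.22
eef_pos: [486.1, 254.2, 74.9]
tcp_rot: [-3.141, -0.001, 0.086]
contact_force: [-0.6, 0.0, -2.0]
opening: 0.287
```

jog_arm(deltas=[{"gripper":1,"translation":[0,0,-0.02],"dr":[0,0,0]},{"gripper":1,"translation":[0,0,-0.02],"dr":[0,0,0]},{"gripper":1,"translation":[0,0,0],"dr":[0,0,0]}])

```text
clock: 28.47
eef_pos: [486.8, 254.5, 71.6]
tcp_rot: [-3.141, -0.002, 0.086]
contact_force: [-0.7, -2.1, 10.1]
opening: 0.282
```

Contact is at the right height with no push along the groove. I'll release, rise and look.

jog_arm(deltas=[{"gripper":1,"translation":[0,0,0],"dr":[0,0,0]},{"gripper":0.2,"translation":[0,0,0],"dr":[0,0,0]},{"gripper":-0.2,"translation":[0,0,0],"dr":[0,0,0]},{"gripper":-0.2,"translation":[0,0,0],"dr":[0,0,0]},{"gripper":-0.2,"translation":[0,0,0.2],"dr":[0,0,0]},{"gripper":-0.2,"translation":[0,0,0.35],"dr":[0,0,0]},{"gripper":-0.2,"translation":[0,0,0.4],"dr":[0,0,0]},{"gripper":-0.2,"translation":[0,0,0.4],"dr":[0,0,0]},{"gripper":-0.2,"translation":[0,0,0.2],"dr":[0,0,0]},{"gripper":-0.2,"translation":[0,0,0],"dr":[0,0,0]}])

```text
clock: 29.3
eef_pos: [488.1, 255.4, 230.6]
tcp_rot: [-3.138, -0.008, 0.086]
contact_force: [0.3, 0.5, -0.2]
opening: 0.601
```

```bash
python3 - <<'E'
from h import *
s=r.sense();p=s['eef_pos'];print(p)
im=snap('wrist','w14');S=np.array([497.5,120,0]);u=np.array([-.0875,.9962,0])
for x in(0,110,160): print(x,proj('wrist',S+u*x+[0,0,65]).round(0))
print('handle',proj('wrist',S+u*257+[0,0,117]).round(0))
cv2.imwrite('pics/v14.png',cv2.resize(im[0:330,220:420],None,fx=1.8,fy=1.8))
E
```

```text
[488.11484078 255.38384501 230.60093561]
0 [319. 318.]
110 [318. 215.]
160 [318. 161.]
handle [318.  24.]
```

View pics/v14.png

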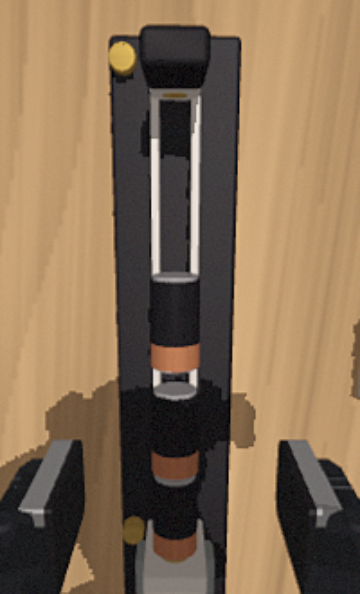

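All three cells lie straight with copper towards the stop, and a small gap remains before cell 3. The handle is at crop (176,60), as predicted. I'll pinch it and bring it forward slowly past the catch.

jog_arm(deltas=[{"gripper":-1,"translation":[-0.04,0.4,0],"dr":[0,0,0]},{"gripper":-1,"translation":[-0.04,0.4,0],"dr":[0,0,0]},{"gripper":-1,"translation":[-0.04,0.4,0],"dr":[0,0,0]},{"gripper":-1,"translation":[0,0,-0.2],"dr":[0,0,0]},{"gripper":-1,"translation":[0,0,-0.3],"dr":[0,0,0]},{"gripper":-1,"translation":[0,0,-0.3],"dr":[0,0,0]},{"gripper":-1,"translation":[0,0,-0.25],"dr":[0,0,0]},{"gripper":-1,"translation":[0,0,-0.2],"dr":[0,0,0]},{"gripper":-1,"translation":[0,0,0],"dr":[0,0,0]}])

```text
clock: 30.1
eef_pos: [470.5, 371.6, 94.6]
tcp_rot: [3.136, 0.008, 0.086]
contact_force: [-0.1, -1.1, -0.3]
opening: 1.001
```

jog_arm(deltas=[{"gripper":1,"translation":[0,0,0],"dr":[0,0,0]},{"gripper":1,"translation":[0,0,0],"dr":[0,0,0]},{"gripper":1,"translation":[0,0,0],"dr":[0,0,0]},{"gripper":1,"translation":[0,0,0],"dr":[0,0,0]},{"gripper":1,"translation":[0,0,0],"dr":[0,0,0]},{"gripper":1,"translation":[0,0,0],"dr":[0,0,0]},{"gripper":1,"translation":[0,0,0],"dr":[0,0,0]}])

```text
clock: 30.68
eef_pos: [476.4, 374.8, 102.2]
tcp_rot: [-3.14, -0.005, 0.086]
contact_force: [9.6, -1.4, 1.2]
opening: 0.294
```

jog_arm(deltas=[{"gripper":1,"translation":[0.002,-0.02,0],"dr":[0,0,0]},{"gripper":1,"translation":[0.004,-0.05,0],"dr":[0,0,0]},{"gripper":1,"translation":[0.006,-0.07,0],"dr":[0,0,0]},{"gripper":1,"translation":[0.006,-0.07,0],"dr":[0,0,0]},{"gripper":1,"translation":[0.006,-0.07,0],"dr":[0,0,0]},{"gripper":1,"translation":[0.006,-0.07,0],"dr":[0,0,0]},{"gripper":1,"translation":[0.006,-0.07,0],"dr":[0,0,0]},{"gripper":1,"translation":[0.006,-0.07,0],"dr":[0,0,0]},{"gripper":1,"translation":[0.006,-0.07,0],"dr":[0,0,0]},{"gripper":1,"translation":[0.006,-0.07,0],"dr":[0,0,0]},{"gripper":1,"translation":[0.006,-0.07,0],"dr":[0,0,0]},{"gripper":1,"translation":[0,0,0],"dr":[0,0,0]}])

```text
clock: 31.68
eef_pos: [482.4, 303.1, 102.2]
tcp_rot: [-3.141, -0.005, 0.085]
contact_force: [9.5, -7.8, 3.5]
opening: 0.299
```

jog_arm(deltas=[{"gripper":0.2,"translation":[0,0,0],"dr":[0,0,0]},{"gripper":-1,"translation":[0,0,0],"dr":[0,0,0]},{"gripper":-1,"translation":[0,0,0],"dr":[0,0,0]},{"gripper":-1,"translation":[0,0,0],"dr":[0,0,0]},{"gripper":-1,"translation":[0,0,0],"dr":[0,0,0]},{"gripper":-1,"translation":[0,0,0.2],"dr":[0,0,0]},{"gripper":-1,"translation":[0,0,0.3],"dr":[0,0,0]},{"gripper":-1,"translation":[0,0,0.4],"dr":[0,0,0]},{"gripper":-1,"translation":[0,0,0.4],"dr":[0,0,0]},{"gripper":-1,"translation":[0,-0.3,0.2],"dr":[0,0,0]},{"gripper":-1,"translation":[0,-0.3,0],"dr":[0,0,0]},{"gripper":-1,"translation":[0,0,0],"dr":[0,0,0]}])

```text
clock: 32.68
eef_pos: [479.8, 241.1, 252.1]
tcp_rot: [3.141, -0.002, 0.085]
contact_force: [0.5, 0.5, -0.7]
opening: 1.002
```

```bash
python3 - <<'E'
from h import *
s=r.sense();p=s['eef_pos'];print(p)
im=snap('wrist','w15');S=np.array([497.5,120,0]);u=np.array([-.0875,.9962,0])
for n,x,z in(('stop',0,74),('cell',150,65),('handlefront',150,117),('ball',-76,82)): print(n,proj('wrist',S+u*x+[0,0,z]).round(0))
cv2.imwrite('pics/v15.png',cv2.resize(im[60:400,200:440],None,fx=1.7,fy=1.7))
E
```

```text
[479.76881979 241.11869761 252.09439876]
stop [328. 299.]
cell [328. 155.]
handlefront [329. 165.]
ball [328. 364.]
```

View pics/v15.png

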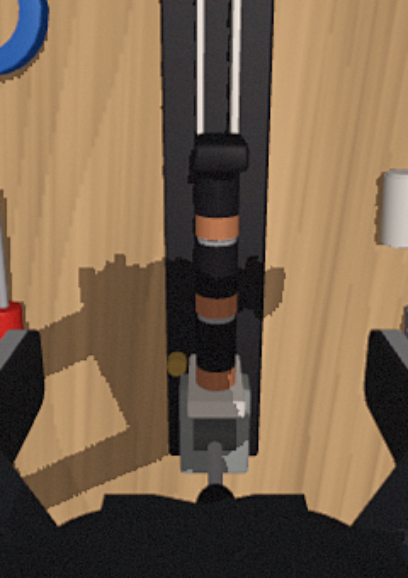

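The row is clamped: handle front at image row ≈161 (predicted 165 for three cells), and copper ends face the stop. Now to locate the switch ball in two views.

```bash
python3 - <<'E'
from h import *
S=np.array([497.5,120,0]);u=np.array([-.0875,.9962,0])
# ball outline in current wrist frame (partly behind hand) and t4 top view
w=cv2.imread('pics/w15.png'); t=cv2.imread('pics/t0.png')
g=cv2.cvtColor(t,cv2.COLOR_BGR2GRAY)[200:228,288:314]; m=(g<45).astype(np.uint8)
n,l,s,ce=cv2.connectedComponentsWithStats(m)
for i in range(1,n):
    if s[i,4]>8: print(s[i],ce[i]+[288,200])
for z in(70,75,80,85): 
    for uv in((301.3,210.6),): 
        P=ray('top',uv,z); print(z,'top along',((P-S)@u).round(1),'lat',(P-S)[:2]@[.996,.0875])
    P=ray('wrist',(327,352),z); print('   wrist along',((P-S)@u).round(1))
E
```

```text
[ 4  2 20 26 78] [305.79487179 220.11538462]
[ 8  7 11  9 74] [300.74324324 211.10810811]
70 top along -66.8 lat 2.6622040869908687
   wrist along -70.6
75 top along -67.0 lat 2.0972747977368202
   wrist along -66.2
80 top along -67.2 lat 1.5323455084827717
   wrist along -61.7
85 top along -67.4 lat 0.9674162192287232
   wrist along -57.3
```

jog_arm(deltas=[{"gripper":1,"translation":[0.03,-0.3,0],"dr":[0,0,0]},{"gripper":1,"translation":[0.03,-0.36,0],"dr":[0,0,0]},{"gripper":1,"translation":[0.03,-0.36,0],"dr":[0,0,0]},{"gripper":1,"translation":[0.03,-0.36,0],"dr":[0,0,0]},{"gripper":1,"translation":[0.04,-0.36,0],"dr":[0,0,0]},{"gripper":1,"translation":[0.06,-0.36,0],"dr":[0,0,0]},{"gripper":1,"translation":[0.06,-0.3,0],"dr":[0,0,0]},{"gripper":1,"translation":[0,0,0],"dr":[0,0,0]}])

```text
clock: 33.4
eef_pos: [508.7, 0.5, 250.1]
tcp_rot: [3.14, -0.0, 0.083]
contact_force: [0.1, 0.2, 0.2]
opening: -0.001
```

jog_arm(deltas=[{"gripper":1,"translation":[0,0,-0.3],"dr":[0,0,0]},{"gripper":1,"translation":[0,0,-0.35],"dr":[0,0,0]},{"gripper":1,"translation":[0,0,-0.35],"dr":[0,0,0]},{"gripper":1,"translation":[0,0,-0.3],"dr":[0,0,0]},{"gripper":1,"translation":[0,0,-0.2],"dr":[0,0,0]},{"gripper":1,"translation":[0,0,0],"dr":[0,0,0]}])

```text
clock: 33.9
eef_pos: [504.8, 5.0, 96.2]
tcp_rot: [-3.141, 0.008, 0.086]
contact_force: [-0.7, 0.2, 0.2]
opening: -0.001
```

jog_arm(deltas=[{"gripper":1,"translation":[-0.01,0.1,0],"dr":[0,0,0]},{"gripper":1,"translation":[-0.01,0.1,0],"dr":[0,0,0]},{"gripper":1,"translation":[-0.01,0.1,0],"dr":[0,0,0]},{"gripper":1,"translation":[-0.01,0.1,0],"dr":[0,0,0]},{"gripper":1,"translation":[-0.01,0.1,0],"dr":[0,0,0]},{"gripper":1,"translation":[0,0,0],"dr":[0,0,0]}])

```text
clock: 34.4
eef_pos: [503.0, 56.2, 101.3]
tcp_rot: [-3.141, -0.002, 0.087]
contact_force: [0.7, 0.4, 0.6]
opening: 0.0
```

jog_arm(deltas=[{"gripper":1,"translation":[-0.005,0.06,0],"dr":[0,0,0]},{"gripper":1,"translation":[-0.004,0.05,0],"dr":[0,0,0]},{"gripper":1,"translation":[0,0.03,0],"dr":[0,0,0]},{"gripper":1,"translation":[0,0,0],"dr":[0,0,0]}])

```text
clock: 34.73
eef_pos: [501.7, 68.6, 100.3]
tcp_rot: [-3.141, 0.0, 0.086]
contact_force: [-0.4, -1.0, -0.1]
opening: -0.001
```

```bash
python3 - <<'E'
from h import *
s=r.sense();print(s['eef_pos'],s['contact_force'])
w=snap('wrist','w16');sd=snap('side','s16')
a=cv2.resize(sd[150:240,260:340],None,fx=5,fy=5,interpolation=cv2.INTER_CUBIC)
b=cv2.resize(w[150:400,200:440],(432,450))
cv2.imwrite('pics/v16.png',np.hstack([a,b])[:450,:800])
E
```

```text
[501.71594384  68.55118626 100.34710882] [-0.42764253 -0.98822865 -0.13212571]
```

View pics/v16.png

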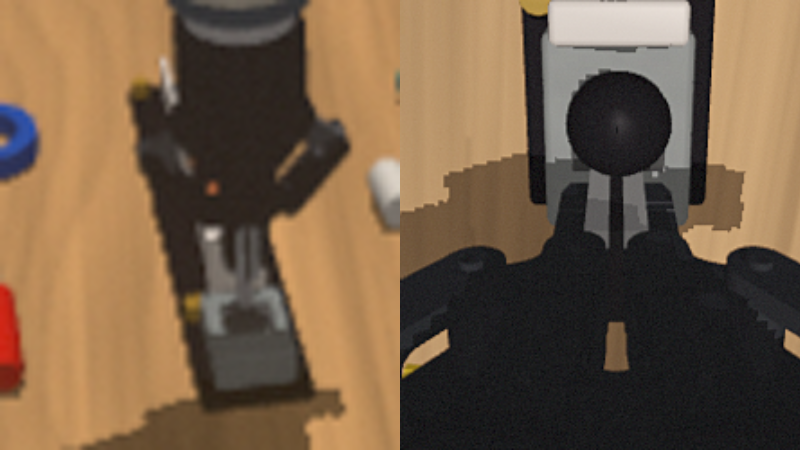

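jog_arm(deltas=[{"gripper":1,"translation":[-0.002,0.03,0],"dr":[0,0,0]},{"gripper":1,"translation":[-0.002,0.02,0],"dr":[0,0,0]},{"gripper":1,"translation":[0,0.01,0],"dr":[0,0,0]},{"gripper":1,"translation":[0,0,0],"dr":[0,0,0]}])

```text
clock: 35.17
eef_pos: [501.3, 73.9, 100.3]
tcp_rot: [3.141, 0.0, 0.086]
contact_force: [-0.6, -2.1, -1.6]
opening: 0.003
```

```bash
python3 - <<'E'
from h import *
S=np.array([497.5,120,0]);u=np.array([-.0875,.9962,0])
w=snap('wrist','w17')
g=cv2.GaussianBlur(cv2.cvtColor(w,cv2.COLOR_BGR2GRAY),(3,3),0)
col=g[150:260,318:326].mean(1)<70; rows=150+np.where(col)[0]; print(rows.min(),rows.max())
for z in(75,82): print(z,((ray('wrist',(322,rows.min()),z)-S)@u).round(1),'ball at -24 ->',proj('wrist',S+u*-24+[0,0,82]).round(0))
E
```

```text
189 259
75 -11.2 ball at -24 -> [322. 221.]
82 -9.3 ball at -24 -> [322. 221.]
```

jog_arm(deltas=[{"gripper":1,"translation":[-0.002,0.02,0],"dr":[0,0,0]},{"gripper":1,"translation":[-0.001,0.02,0],"dr":[0,0,0]},{"gripper":1,"translation":[0,0,0],"dr":[0,0,0]}])

```text
clock: 35.47
eef_pos: [501.2, 74.9, 100.3]
tcp_rot: [3.136, 0.001, 0.089]
contact_force: [2.5, -27.7, -2.5]
opening: 0.004
```

The hard stop is reached (−28 N), so the switch is fully on. I'll back off, lift, and make a last check.

jog_arm(deltas=[{"gripper":1,"translation":[0.005,-0.1,0],"dr":[0,0,0]},{"gripper":1,"translation":[0.01,-0.2,0],"dr":[0,0,0]},{"gripper":1,"translation":[0.01,-0.3,0.2],"dr":[0,0,0]},{"gripper":1,"translation":[0,-0.2,0.35],"dr":[0,0,0]},{"gripper":1,"translation":[0,-0.2,0.35],"dr":[0,0,0]},{"gripper":1,"translation":[0,-0.3,0.3],"dr":[0,0,0]},{"gripper":1,"translation":[0,-0.3,0.2],"dr":[0,0,0]},{"gripper":1,"translation":[0,-0.3,0],"dr":[0,0,0]},{"gripper":1,"translation":[0,-0.3,0],"dr":[0,0,0]},{"gripper":1,"translation":[0,0,0],"dr":[0,0,0]},{"gripper":1,"translation":[0,0,0],"dr":[0,0,0]}])

```text
clock: 36.38
eef_pos: [503.6, -142.4, 240.1]
tcp_rot: [-3.141, -0.001, 0.083]
contact_force: [0.4, 0.1, -0.4]
opening: -0.001
```

```bash
python3 - <<'E'
from h import *
s=r.sense();print(s['eef_pos'],s['contact_force'],s['clock'])
t=snap('top','t18')
cv2.imwrite('pics/v18.png',cv2.resize(t[115:255,160:360],None,fx=4,fy=4,interpolation=cv2.INTER_CUBIC))
E
```

```text
[ 503.62473131 -142.43820292  240.08340571] [ 0.41037739  0.14010134 -0.4365874 ] 36.3833
```

View pics/v18.png

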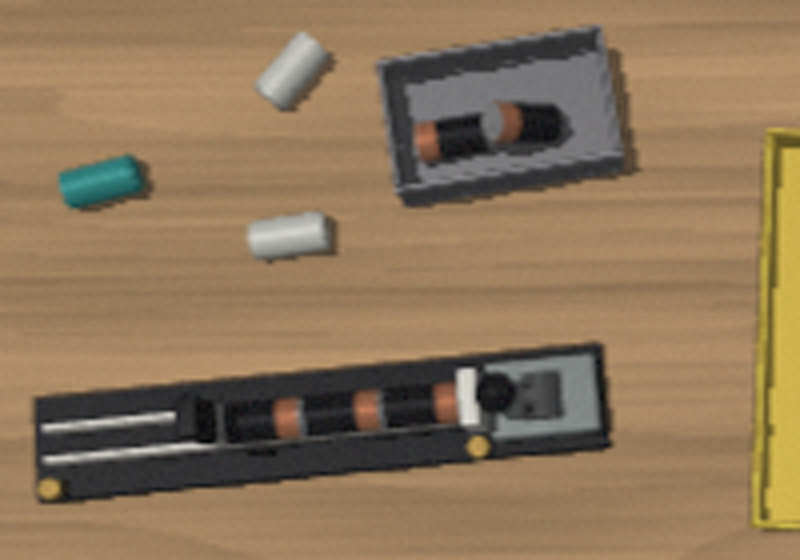

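```bash
python3 -c "
from rig import r
print(r.sign_off())"
```

```text
the job is handed in; nothing more can be done
None
```

I did the whole sequence and handed it in at about 36 s of robot time. The sign-off gave no verdict.

- **Follower:** I drew it back over its catch. At the end I brought it forward past the catch and let it close by its spring.
- **Cells:** Both spent cells went into the tub. The three fresh medium cells in the tray went end to end in the groove, with copper ends to the stop. I found no fourth.
- **Switch:** I pushed it over until it hit its end stop, at about 28 N.

**Last checks:**
- The final top view shows the three cells in one row between the stop and the follower. The wrist view just after closing put the follower where a three-cell row would (image row 161 against 165 predicted).
- The switch lever leans towards the stop. The ball was measured about 23 mm behind the stop face, against 24 mm for fully on.
- The robot is clear and touching nothing.

**Less tidy or not fully checked:**
- The second fresh cell caught the edge of the first on the way down. I lifted it, moved it 5 mm along and seated it again.
- One spent cell in the tub seems to lean on the other, though both look well inside the walls.
- I did not measure the clamping force.
- I did not look again at the bystanders or tray items after the last moves; nothing I saw suggested they had been touched.

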